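# Seat the bat on the wheel-head pins

## Task

The square throwing bat has been laid crooked on the potter's wheel, riding up on the two bat pins. Work it round until both pins find its holes, then press it fully home so that it lies flush on the wheel head; no hammering, and leave the bowl, jar and slat beside the wheel where they are.

Things in the scene. Friction and masses are not known exactly. Their poses are not given: they have to be found in the camera images.
- wheel: Tabletop electric potter's wheel, fixed to the bench: grey housing 340 (x) x 420 (y) mm, its flat deck 105 mm above the bench. Origin: on the bench under the wheel axis, z up.
- wheel_head: Aluminium wheel head, a disc 160 mm across and 12 mm thick on a shaft, its top 35 mm above the deck (140 mm above the bench). Origin: centre of its top face, z up. Two upright steel bat pins, 10 mm thick, 10 mm high with 1.5 mm chamfered tips, stand on its x axis at x = +45 and -45 mm. It turns about z, but stiffly (about 0.8 N m).
- pin_a (a point): Tip of the pin at x = +45 mm of the head, 10 mm above its top face. A rubber O-ring round each pin's foot makes the fit snug: with both pins in its holes the bat stops about 6 mm above the head, and takes about 10 N (firmly, up to 15 N) pressed down over each pin to slip home past the rings.
- pin_b (a point): Tip of the other pin, at x = -45 mm of the head, made the same. Pushed while it rides on the tips, the bat drags with 2 to 4 N and creeps a little towards its low edge; once the pins are in the holes it stops dead. Moved over 35 mm off centre along the pin line, its edge drops inside a pin and catches there.
- bat: Square wooden board 170 x 170 x 16 mm, about 0.4 kg, two through holes 13 mm across on its x axis at x = +45 and -45 mm; either hole fits either pin. Origin: centre of its underside, z up; seated, it meets the head's origin. It starts tipped on the pin tips, one edge down on the head, up to 40 mm off centre and turned 8 to 35 degrees counter-clockwise (from above) from the pin line.
- bowl: Bystander: terracotta bowl 124 mm across, 60 mm high, on the bench. Origin: centre of its foot.
- jar: Bystander: white jar 80 mm across, 100 mm high, on the bench. Origin: centre of its foot.
- slat: Bystander: wooden slat 200 x 30 x 12 mm lying on the bench along its x axis. Origin: centre of its underside.
Mind the look-alikes: they are no part of the job. Of the things like the bat, leave any that is pink; of the rest the larger one is meant.

How it is judged:
By the outcome, as a careful person would: the job done as asked, in the order asked, and still so for the second after the job is handed in, with the robot touching nothing.
It also fails if it takes over 64 s, if anything falls off the work surface, if the arm or the gripper's body presses on something with over 40 N, if the wrist force passes 120 N, or if a joint passes its speed limit or range.

## Robot

A 6-joint arm with a two-finger parallel gripper is mounted at the origin on the work surface. World frame = base frame: x ahead of the robot, y to its left, z up, the work surface at z = 0. Lengths are in m, angles in rad, forces in N, time in s.
With the tool pointing down it reaches from about 0.35 to 0.975 m from the base axis. Payload 4.9 kg.
Tool frame: the origin (TCP) lies midway between the tips of the shut fingers; the grasp point (between the pads) lies behind it (manip.grasp_offset is the y of the grasp point in the tool frame, in m); y points along the fingers, z is the direction in which the jaws open and shut, and the axes are right-handed (so a half turn about y gives the same grasp; the last joint's range is limited). The gripper opens to 85 mm and grips with 20 to 120 N. Pads are 22 mm wide; open, the fingers measure 114 mm over their backs; the gripper's body (76 mm by 85 mm) begins 54 mm behind the grasp point. The pads swing forward as they close: fully open they stand 13 mm farther back than shut.
Start: joints at [-1.272, 0.053, 1.613, -0, 1.476, -0.119], TCP at [0.254, -0.571, 0.231] pointing down, gripper open.
Joint ranges: [-3.01, 3.01], [-1.01, 2.22], [0.06, 2.58], [-1.02, 4.17], [0.09, 2.62], [-3.14, 3.14]. Speed limits (rad/s): [2.57, 2.57, 3.14, 3.14, 3.14, 3.14].

## Interface

Orientations are given as a unit quaternion [w, x, y, z].
In Python, from plant import manip gives the robot as it stands. The module is installed in compiled form; this text tells all that it offers.
- The arm moves only by the shell command python3 -m jog 'ROWS'. ROWS is a JSON object of lists of equal length, an entry for each row: "offset": the shift along the world's x, y, z in units of 50 mm (1.0 is 50 mm), a list of three; "angular": the turn, a rotation vector about the world's x, y, z in units of 6 degrees (1.0 is 6 degrees), a list of three; "jaw": the finger opening in mm, from 0 to 85.4. In form: {"offset": [[tx, ty, tz], ...], "angular": [[ax, ay, az], ...], "jaw": [jaw, ...]}. A call has 1 to 12 rows; each row shifts and turns the commanded pose from where the row before left it; what a row does not reach is not made up. A row lasts 1/10 s, in which the tool goes at most 50 mm and 8.59 degrees, less where a joint would pass 70% of its speed; a pose out of reach is approached as far as the arm can. A call is refused whole if a number of a shift passes 1 or a number of a turn 1, either way. A call with a gripper value outside its range is refused whole. The fingers move at their own pace and stop on an object; the grip force is fixed at half the most. Time passes only in rows, so rows that do not move let the fingers close. It gives the time, the measured TCP pose, the force and the opening at its end, in the units of the state.
- manip.state(): the state, without advancing time (a new reading comes with each control period).
- manip.grab_frame(name): name is "scene" or "top" or "wrist"; returns the picture (480x640x3 uint8, blue, green, red); there is no depth.
- manip.camera_model(name): a dict with "fx", "fy", "cx", "cy" (pixels), "rvec" (rotation vector, rad) and "tvec" (3), from world to camera coordinates, as OpenCV has them; the wrist camera has in their place "mount" (4x4, takes a point from camera to tool coordinates, whose origin is the TCP and whose axes are the tool frame's). Camera axes: x right, y down, z forward; pixel columns grow to the right and rows downward; lengths in m; the calibration is good to about 2 mm. The wrist camera is an equidistant fisheye: a pixel r from the principal point sees the ray r / f radians off the axis. A picture is of the moment at which its call begins: read the wrist's pose just before it. camera_model takes no time and is no camera call.
- manip.job_done(): hands the job in, once; it reports no verdict.
The state is a dict: "time": time; "joint_pos": joint angles; "joint_vel": joint speeds; "joint_efforts": joint torques, N m; "tool_pos": TCP position; "tool_rot": TCP orientation; "contact_force": force on the tool from outside, world axes, zero at the start; "ft_torque": the same for the moment, N m; "gripper_width": opening from 0.0 (shut) to 1.0 (fully open).
Only numpy, scipy, OpenCV 4.12 (cv2) and the standard library are available. Lean on these libraries where they do the work, as an engineer would, in place of code of your own. Each camera call takes 0.05 s, during which the arm holds its last target.

## Working session

There is one attempt and no reset: what is moved stays moved. The work goes in short steps, Python scripts to look and compute and a shell command to move; the robot and the scene stay as the last step left them, time stands still between calls to the robot, and variables do not carry over. Pictures are saved under pics/ and viewed, and the job is handed in when it is done.

```bash
mkdir -p pics; python3 - <<'E'
from plant import manip
import cv2,json
for n in("scene","top"):
    cv2.imwrite(f"pics/{n}0.png",manip.grab_frame(n)); print(n,manip.camera_model(n))
print(manip.camera_model("wrist"),manip.grasp_offset)
print(manip.state())
E
```

```text
scene {'fx': 512.4499346416773, 'fy': 512.4499346416773, 'cx': 315.31320999921, 'cy': 240.58297423456506, 'rvec': array([ 1.50361057,  2.24643159, -0.75489469]), 'tvec': array([ 0.14800382, -0.23308427,  1.68128104])}
top {'fx': 623.6886662951479, 'fy': 623.6886662951479, 'cx': 315.4957390728323, 'cy': 247.36555176113308, 'rvec': array([ 2.19236252, -2.15040072,  0.15020108]), 'tvec': array([-0.03643978,  0.45035781,  1.73272576])}
{'fx': 371.64829954431775, 'fy': 371.64829954431775, 'cx': 322.6074663473481, 'cy': 241.50804490434294, 'mount': array([[ 1.05736002e-03,  9.66042070e-01,  2.58382663e-01,
        -6.55260388e-02],
       [ 5.83326739e-04, -2.58383359e-01,  9.66042287e-01,
        -1.41768052e-01],
       [ 9.99999271e-01, -8.70732973e-04, -8.36722404e-04,
         1.42579440e-04],
       [ 0.00000000e+00,  0.00000000e+00,  0.00000000e+00,
         1.00000000e+00]])} -0.0187
{'time': 0.1, 'joint_pos': array([-1.27199204e+00,  5.33258550e-02,  1.61415408e+00, -6.77684944e-06,
        1.47602603e+00, -1.18998908e-01]), 'joint_vel': array([-0.00037723,  0.001524  , -0.00413026, -0.00018307,  0.00123866,
        0.00183646]), 'joint_efforts': array([ 3.46714996e-04, -3.94903851e+01, -3.71363962e+01, -1.48491704e-04,
        3.89182416e-03,  1.84332106e-05]), 'tool_pos': array([ 0.25342627, -0.57069076,  0.23016582]), 'tool_rot': array([ 0.14658074, -0.14670696,  0.69240693, -0.69105991]), 'contact_force': array([0.01849221, 0.59201986, 0.50470768]), 'ft_torque': array([-0.04235198, -0.00927178,  0.01520135]), 'gripper_width': 0.9970572589462804}
```

View pics/scene0.png

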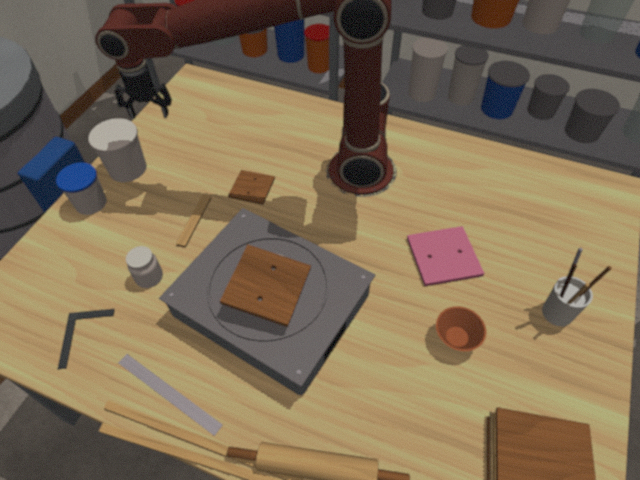

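View pics/top0.png

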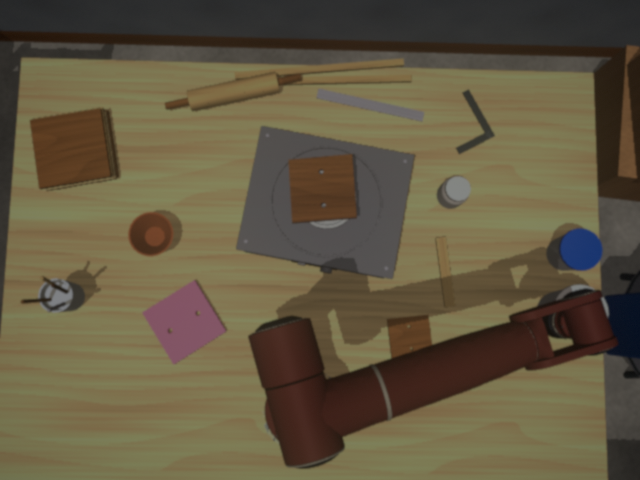

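```bash
python3 - <<'E'
import cv2
a=cv2.imread("pics/top0.png")[115:285,225:425]; b=cv2.imread("pics/scene0.png")[200:400,150:390]
cv2.imwrite("pics/zt0.png",cv2.resize(a,(706,600),interpolation=2)); cv2.imwrite("pics/zs0.png",cv2.resize(b,(720,600),interpolation=2))
E
```

```text
(no output)
```

View pics/zt0.png

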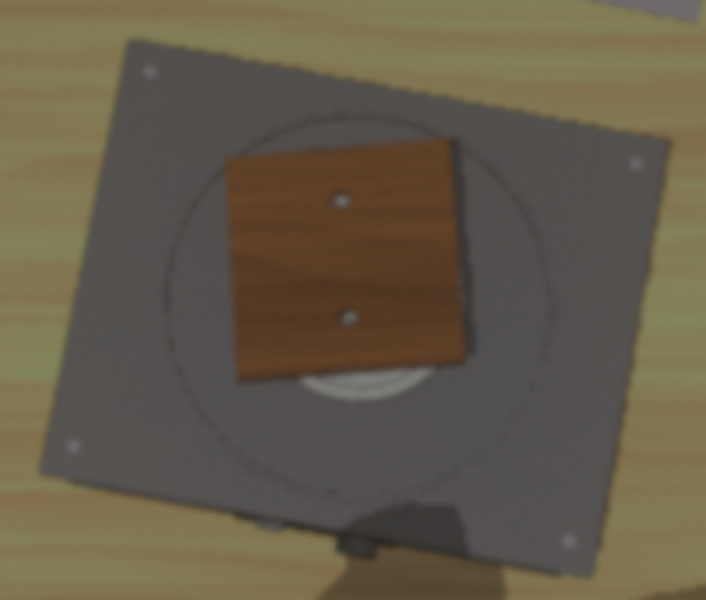

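View pics/zs0.png

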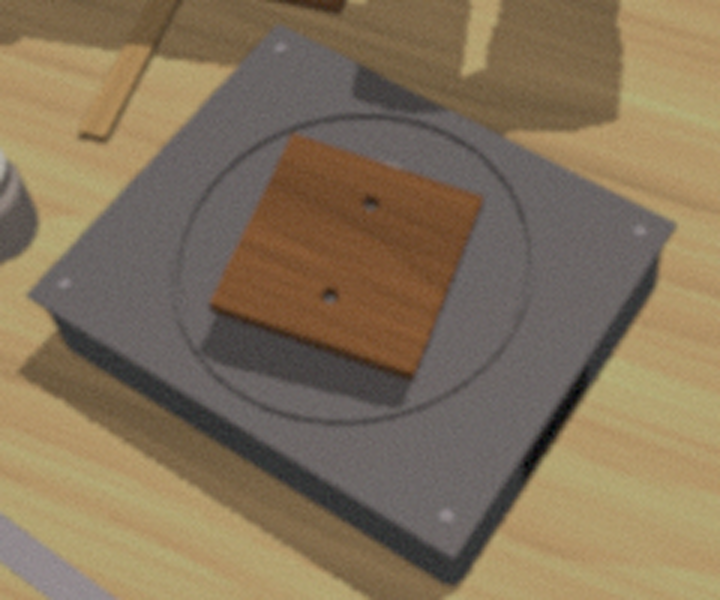

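```bash
cat > h.py <<'E'
import numpy as np, cv2
from plant import manip
def cam(n):
    c=manip.camera_model(n);K=np.array([[c['fx'],0,c['cx']],[0,c['fy'],c['cy']],[0,0,1]]);R=cv2.Rodrigues(c['rvec'])[0];return K,R,np.array(c['tvec']).ravel()
def ray(n,p):
    K,R,t=cam(n);d=R.T@np.linalg.inv(K)@np.array([p[0],p[1],1.]);return -R.T@t,d/np.linalg.norm(d)
def onz(n,p,z):
    o,d=ray(n,p);return o+d*(z-o[2])/d[2]
def tri(p1,p2,n1="top",n2="scene"):
    o1,d1=ray(n1,p1);o2,d2=ray(n2,p2);A=np.stack([d1,-d2],1);s=np.linalg.lstsq(A,o2-o1,rcond=None)[0]
    a=o1+s[0]*d1;b=o2+s[1]*d2;return (a+b)/2,np.linalg.norm(a-b)
def quad(img):
    h=cv2.cvtColor(img,cv2.COLOR_BGR2HSV);return h
E
python3 - <<'E'
from h import *
np.set_printoptions(precision=4,suppress=True)
zt=lambda p:(225+p[0]*200/706,115+p[1]*170/600)
zs=lambda p:(150+p[0]/3,200+p[1]/3)
# deck screws (zoom px): top
T=[(150,72),(636,164),(569,541),(73,447)]
P=[onz("top",zt(p),.105) for p in T];print("screws top",np.array(P),np.mean(P,0))
S=[(440-0,516),(64,284),(280,48),(640,231)]
Q=[onz("scene",zs(p),.105) for p in [(447,516),(64,284),(280,48),(640,231)]];print("scene",np.array(Q),np.mean(Q,0))
for C in (P,Q):
    C=np.array(C)[:,:2]; 
    print([np.linalg.norm(C[i]-C[i-1]) for i in range(4)],[np.degrees(np.arctan2(*(C[i]-C[i-1])[::-1])) for i in range(4)])
# bat: masks
def mask(f,n,r):
    im=cv2.imread(f);h=cv2.cvtColor(im,cv2.COLOR_BGR2HSV);m=((h[...,0]<15)&(h[...,1]>110)).astype(np.uint8);z=np.zeros_like(m);z[r[1]:r[3],r[0]:r[2]]=m[r[1]:r[3],r[0]:r[2]]
    z=cv2.morphologyEx(z,cv2.MORPH_CLOSE,np.ones((9,9)))
    c=max(cv2.findContours(z,0,2)[0],key=cv2.contourArea);print(n,cv2.contourArea(c));return cv2.approxPolyDP(c,6,True).reshape(-1,2)
print(mask("pics/top0.png","top",(240,130,400,250)).tolist(),mask("pics/scene0.png","scene",(180,210,350,350)).tolist())
# world for zoom corners, top<->scene correspondence
t=[(226,157),(452,138),(466,358),(238,380)]
print("top-corners px",[zt(p) for p in t])
E
```

```text
screws top [[ 0.7487  0.1113  0.105 ]
 [ 0.6845 -0.2682  0.105 ]
 [ 0.3891 -0.2174  0.105 ]
 [ 0.4534  0.162   0.105 ]] [ 0.5689 -0.0531  0.105 ]
scene [[ 0.7496  0.1154  0.105 ]
 [ 0.6856 -0.2639  0.105 ]
 [ 0.3904 -0.2138  0.105 ]
 [ 0.4547  0.165   0.105 ]] [ 0.5701 -0.0493  0.105 ]
[np.float64(0.2996121587360145), np.float64(0.38496622432320976), np.float64(0.2997488414512278), np.float64(0.38478046549206046)] [np.float64(-9.73583075581463), np.float64(-99.60333803663752), np.float64(170.22871788006083), np.float64(80.37638166839282)]
[np.float64(0.299028532632278), np.float64(0.3845941884610593), np.float64(0.29935013011436923), np.float64(0.3842264661972335)] [np.float64(-9.559597636586187), np.float64(-99.57560831683664), np.float64(170.36997717038045), np.float64(80.37645351076895)]
top 3855.5
scene 4330.0
[[351, 155], [289, 161], [293, 221], [355, 216]] [[247, 245], [221, 302], [287, 324], [309, 265]]
top-corners px [(289.0226628895184, 159.48333333333335), (353.04532577903683, 154.1), (357.0113314447592, 216.43333333333334), (292.4220963172804, 222.66666666666669)]
```

```bash
python3 - <<'E'
from h import *
np.set_printoptions(precision=4,suppress=True)
zt=lambda p:(225+p[0]*200/706,115+p[1]*170/600)
zs=lambda p:(150+p[0]/3,200+p[1]/3)
L=dict(A=((464,357),(293,134)),B=((238,378),(483,198)),C=((226,157),(412,374)),D=((452,138),(212,302)),far=((340,199),(330,294)),near=((347,317),(371,202)))
W={}
for k,(a,b) in L.items():
    W[k],e=tri(zt(a),zs(b));print(k,W[k],round(e,4))
for a,b in ("AB","BC","CD","DA"):print(a+b,np.linalg.norm(W[a]-W[b]))
print(np.mean([W[k] for k in "ABCD"],0),(W['far']+W['near'])/2,np.linalg.norm(W['far']-W['near']))
M=np.array([W[k] for k in "ABCD"]);c=M.mean(0);n=np.linalg.svd(M-c)[2][2];n*=np.sign(n[2]);print("n",n,np.degrees(np.arccos(n[2])))
for a,b in ("AD","BC",):d=W[b]-W[a];print(np.degrees(np.arctan2(d[1],d[0])))
d=W['far']-W['near'];print(np.degrees(np.arctan2(d[1],d[0])))
for n in("top","scene"):
  K,R,t=cam(n);print(n,-R.T@t)
E
```

```text
A [ 0.5168 -0.1279  0.1738] 0.0041
B [0.5015 0.0386 0.1496] 0.0039
C [0.6706 0.0512 0.1474] 0.0033
D [ 0.6828 -0.1164  0.1678] 0.0072
far [ 0.637  -0.035   0.1599] 0.0039
near [ 0.5472 -0.0417  0.1619] 0.0037
AB 0.16895100876716945
BC 0.16960058283781482
CD 0.1691978771796488
DA 0.16654797587280484
[ 0.5929 -0.0386  0.1596] [ 0.5921 -0.0383  0.1609] 0.09014831172162324
n [0.0146 0.1337 0.9909] 7.72972357755983
3.986978638041037
4.252329804975072
4.270445873812808
top [0.2462 0.0084 1.7736]
scene [1.1444 0.3414 1.2152]
```

```bash
python3 - <<'E'
from h import *
from scipy.spatial.transform import Rotation as R
q=manip.state()['tool_rot'];r=R.from_quat(np.r_[q[1:],q[0]]).as_matrix();print(r.round(3))
z=r[:,2];print("jaw yaw",np.degrees(np.arctan2(z[1],z[0])), "tool x yaw",np.degrees(np.arctan2(r[1,0],r[0,0])))
E
```

```text
[[-0.914 -0.001  0.406]
 [-0.406  0.002 -0.914]
 [-0.    -1.    -0.002]]
jaw yaw -66.06159116215474 tool x yaw -156.06161516780085
```

```bash
python3 -m jog '{"offset":[[0.45,0.54,0],[0.45,0.54,0],[0.45,0.54,0],[0.45,0.54,0],[0.45,0.54,0],[0.45,0.54,0],[0.45,0.54,0],[0.45,0.54,0],[0.45,0.54,0],[0.45,0.54,0]],"angular":[[0,0,-0.165],[0,0,-0.165],[0,0,-0.165],[0,0,-0.165],[0,0,-0.165],[0,0,-0.165],[0,0,-0.165],[0,0,-0.165],[0,0,-0.165],[0,0,-0.165]],"jaw":[85.4,85.4,85.4,85.4,85.4,85.4,85.4,85.4,85.4,85.4]}'; python3 -m jog '{"offset":[[0.45,0.54,0],[0.45,0.54,0],[0.45,0.54,0],[0.45,0.54,0],[0.45,0.54,0],[0.45,0.54,0],[0.45,0.54,0],[0.45,0.54,0],[0.45,0.54,0],[0.45,0.54,0],[0,0,0]],"angular":[[0,0,-0.165],[0,0,-0.165],[0,0,-0.165],[0,0,-0.165],[0,0,-0.165],[0,0,-0.165],[0,0,-0.165],[0,0,-0.165],[0,0,-0.165],[0,0,-0.165],[0,0,0]],"jaw":[85.4,85.4,85.4,85.4,85.4,85.4,85.4,85.4,85.4,85.4,85.4]}'
cat >> h.py <<'E'
from scipy.spatial.transform import Rotation as Ro
np.set_printoptions(precision=4,suppress=True)
def st():
    s=manip.state();q=s['tool_rot'];r=Ro.from_quat(np.r_[q[1:],q[0]]).as_matrix();z=r[:,2]
    print("t %.2f"%s['time'],"tcp",s['tool_pos'],"jawyaw %.2f"%np.degrees(np.arctan2(z[1],z[0])),"F",s['contact_force'],"w %.3f"%s['gripper_width']);return s,r
E
python3 - <<'E'
from h import *
s,r=st()
im=manip.grab_frame("wrist");cv2.imwrite("pics/w1.png",im)
E
```

```text
time: 1.1
tool_pos: [0.4791, -0.2998, 0.2308]
tool_rot: [0.086, -0.086, 0.702, -0.702]
contact_force: [-0.4, -0.9, 0.1]
gripper_width: 1.0
time: 2.2
tool_pos: [0.7048, -0.0277, 0.23]
tool_rot: [0.027, -0.027, 0.707, -0.706]
contact_force: [0.8, -0.2, 0.2]
gripper_width: 0.998
t 2.20 tcp [ 0.7048 -0.0277  0.23  ] jawyaw -85.64 F [ 0.7774 -0.162   0.2131] w 0.998
```

View pics/w1.png

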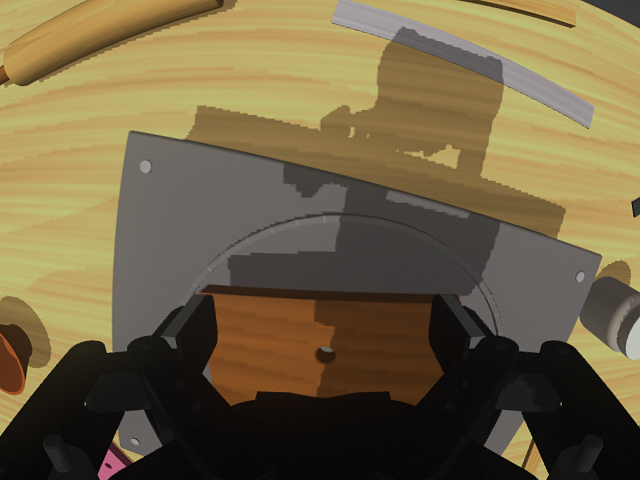

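```bash
cat >> h.py <<'E'
def wray(p,s,r):
    c=manip.camera_model("wrist");x=(p[0]-c['cx'])/c['fx'];y=(p[1]-c['cy'])/c['fy'];th=np.hypot(x,y);k=np.sin(th)/th if th>1e-9 else 1
    d=np.array([x*k,y*k,np.cos(th)]);M=np.array(c['mount']);return s['tool_pos']+r@M[:3,3],r@M[:3,:3]@d
def wz(p,z,s,r):
    o,d=wray(p,s,r);return o+d*(z-o[2])/d[2]
E
python3 - <<'E'
from h import *
s,r=st()
print("screws",wz((146,167),.105,s,r),wz((580,276),.105,s,r),wz((135,440),.105,s,r))
print("C top?",wz((207,296),.1474,s,r),"C",wz((200,288),.135,s,r),"holefar",wz((325,354),.16,s,r), "edge D side top",wz((430,303),.164,s,r))
E
```

```text
t 2.25 tcp [ 0.7039 -0.0295  0.2301] jawyaw -85.70 F [ 0.4995 -0.0128 -0.2349] w 1.001
screws [0.7471 0.1105 0.105 ] [ 0.6826 -0.2686  0.105 ] [0.4546 0.1612 0.105 ]
C top? [0.6652 0.0465 0.1474] C [0.6651 0.0555 0.135 ] holefar [ 0.6355 -0.036   0.16  ] edge D side top [ 0.6787 -0.0991  0.164 ]
```

```bash
python3 -m jog '{"offset":[[0,0,-0.45],[0,0,-0.45],[0,0,-0.45],[0,0,-0.45],[-0.02,-0.04,-0.44],[0,0,0]],"angular":[[0,0,0],[0,0,0],[0,0,0],[0,0,0],[0,0,0],[0,0,0]],"jaw":[85.4,85.4,85.4,85.4,85.4,85.4]}'; python3 -m jog '{"offset":[[-0.05,0,0],[-0.05,0,0],[-0.05,0,0],[-0.05,0,0],[-0.05,0,0],[0,0,0]],"angular":[[0,0,0],[0,0,0],[0,0,0],[0,0,0],[0,0,0],[0,0,0]],"jaw":[85.4,85.4,85.4,85.4,85.4,85.4]}'
python3 - <<'E'
from h import *
s,r=st()
im=manip.grab_frame("wrist");cv2.imwrite("pics/w2.png",im)
im=manip.grab_frame("scene")[200:350,160:360];cv2.imwrite("pics/s2.png",cv2.resize(im,(800,600)))
E
```

```text
time: 2.85
tool_pos: [0.699, -0.034, 0.1143]
tool_rot: [0.022, -0.028, 0.707, -0.706]
contact_force: [-0.4, 0.9, -0.6]
gripper_width: 1.003
time: 3.45
tool_pos: [0.6899, -0.0332, 0.1197]
tool_rot: [-0.026, 0.025, -0.707, 0.707]
contact_force: [0.0, 0.9, -1.2]
gripper_width: 0.999
t 3.45 tcp [ 0.6899 -0.0332  0.1197] jawyaw -85.86 F [ 0.0162  0.9242 -1.1796] w 0.999
```

View pics/w2.png

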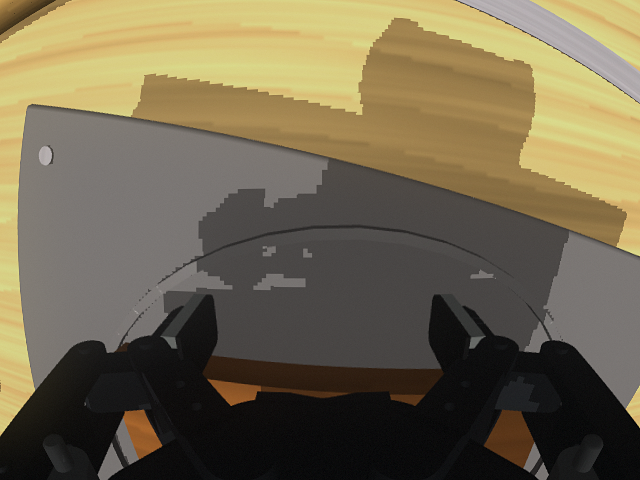

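View pics/s2.png

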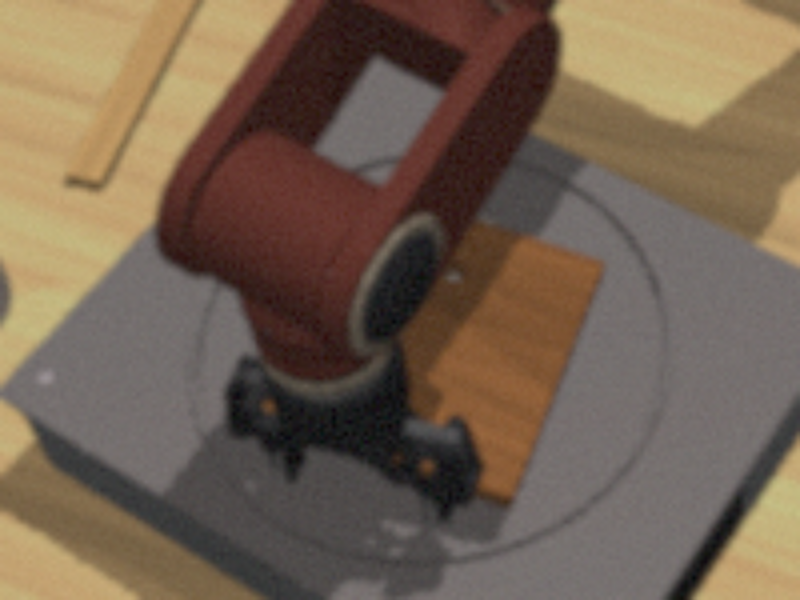

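```bash
python3 -m jog '{"offset":[[-0.07,0,0],[-0.04,-0.032,0],[-0.04,-0.032,0],[-0.04,-0.032,0],[-0.04,-0.032,0],[-0.04,-0.032,0],[-0.04,-0.032,0]],"angular":[[0,0,0],[0,0,-0.19],[0,0,-0.19],[0,0,-0.19],[0,0,-0.19],[0,0,-0.19],[0,0,-0.19]],"jaw":[85.4,85.4,85.4,85.4,85.4,85.4,85.4]}'
python3 - <<'E'
from h import *
s,r=st()
im=manip.grab_frame("wrist");cv2.imwrite("pics/w3.png",im)
im=manip.grab_frame("scene")[200:350,160:360];cv2.imwrite("pics/s3.png",cv2.resize(im,(800,600)))
E
```

```text
time: 4.25
tool_pos: [0.6749, -0.0429, 0.1199]
tool_rot: [-0.017, 0.018, 0.707, -0.707]
contact_force: [3.7, 0.5, 2.9]
gripper_width: 1.004
t 4.25 tcp [ 0.6749 -0.0429  0.1199] jawyaw -92.81 F [3.6602 0.4669 2.9245] w 1.004
```

View pics/w3.png

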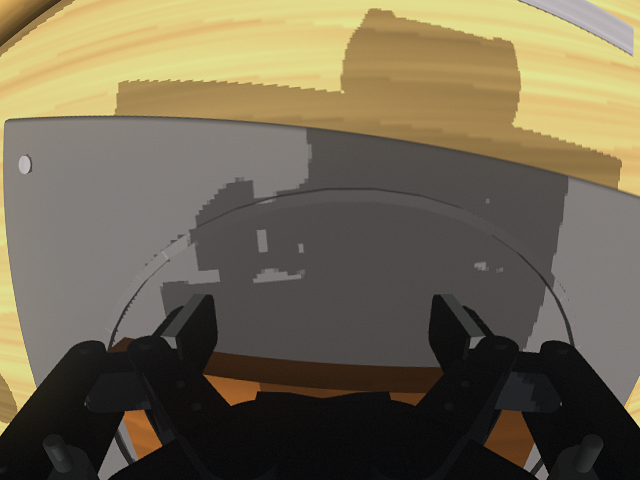

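View pics/s3.png

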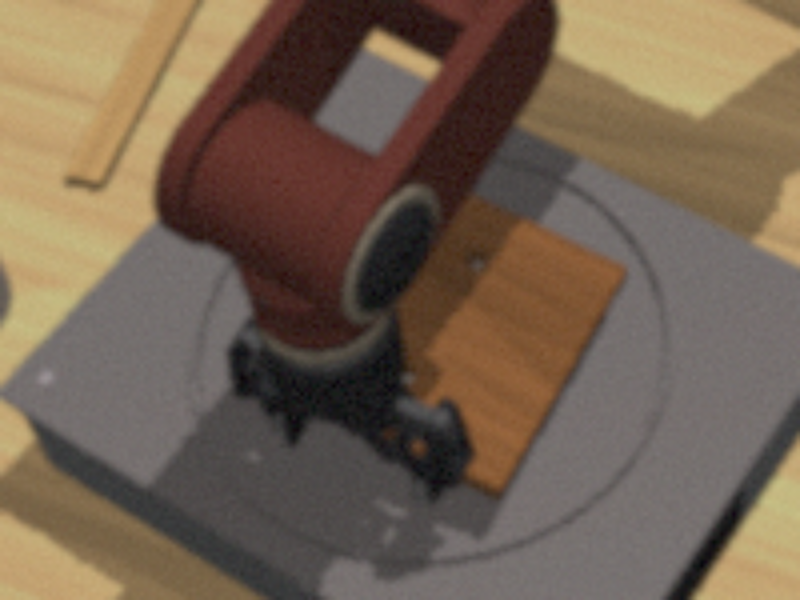

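```bash
python3 -m jog '{"offset":[[-0.033,-0.03,0],[-0.033,-0.03,0],[-0.033,-0.03,0],[-0.033,-0.03,0],[-0.033,-0.03,0],[-0.033,-0.03,0],[0,0,0]],"angular":[[0,0,-0.19],[0,0,-0.19],[0,0,-0.19],[0,0,-0.19],[0,0,-0.19],[0,0,-0.19],[0,0,0]],"jaw":[85.4,85.4,85.4,85.4,85.4,85.4,85.4]}'
python3 - <<'E'
from h import *
s,r=st()
im=manip.grab_frame("wrist");cv2.imwrite("pics/w4.png",im)
im=manip.grab_frame("scene")[200:350,160:360];cv2.imwrite("pics/s4.png",cv2.resize(im,(800,600)))
im=manip.grab_frame("top")[115:285,225:425];cv2.imwrite("pics/t4.png",cv2.resize(im,(706,600)))
E
```

```text
time: 5.05
tool_pos: [0.6644, -0.052, 0.1194]
tool_rot: [0.059, -0.059, -0.705, 0.705]
contact_force: [1.9, 0.7, 3.6]
gripper_width: 1.001
t 5.05 tcp [ 0.6644 -0.052   0.1194] jawyaw -99.59 F [1.8798 0.6778 3.6362] w 1.001
```

View pics/t4.png

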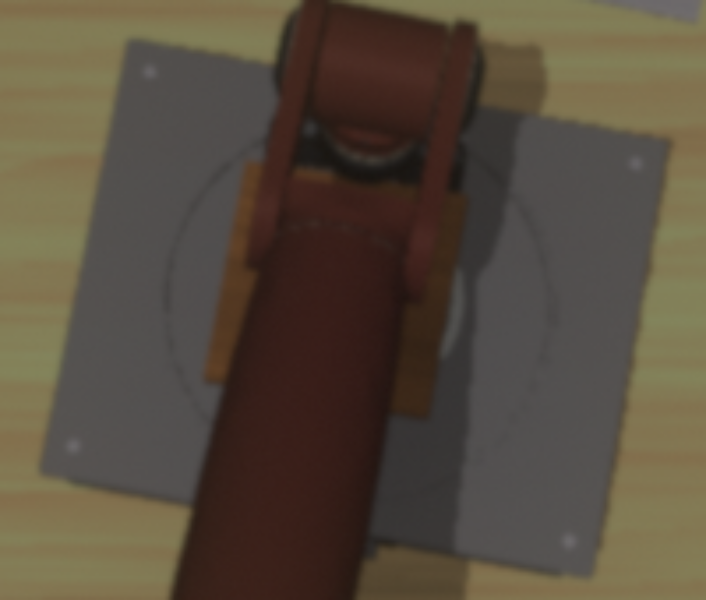

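View pics/s4.png

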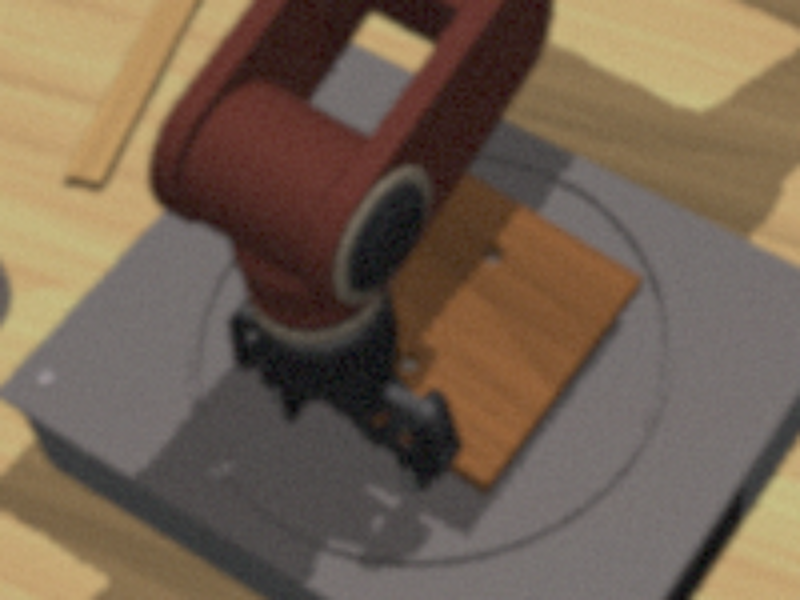

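```bash
python3 - <<'E'
from h import *
zt=lambda p:(225+p[0]*200/706,115+p[1]*170/600)
s4=lambda p:(160+p[0]/4,200+p[1]/4)
W={}
for k,p,z in (("C",(245,163),.146),("B",(206,381),.146),("A",(430,417),.174),("D",(465,193),.172)):
    W[k]=onz("top",zt(p),z);print(k,W[k])
c=sum(W.values())/4;print(c);d=W["C"]-W["B"];print(np.degrees(np.arctan2(d[1],d[0])));d=W["D"]-W["A"];print(np.degrees(np.arctan2(d[1],d[0])))
u=np.array([.9857,-.1685]);v=np.array([.1685,.9857]);o=(c[:2]-[.5689,-.0531]);print("uv",o@u,o@v)
print("scene B,C",onz("scene",s4((640,275)),.146),onz("scene",s4((488,486)),.146), "holes",onz("scene",s4((491,258)),.160),onz("scene",s4((409,366)),.16))
s,r=st();print(s['joint_pos'])
E
```

```text
C [0.6674 0.0352 0.146 ]
B [0.5    0.0607 0.146 ]
A [ 0.4725 -0.1052  0.174 ]
D [ 0.6417 -0.1294  0.172 ]
[ 0.5704 -0.0347  0.1595]
-8.650702201639838
-8.133393984551947
uv -0.0016195460987982989 0.01840019405671384
scene B,C [0.4978 0.0634 0.146 ] [0.6667 0.0375 0.146 ] holes [ 0.5294 -0.0233  0.16  ] [ 0.6183 -0.0361  0.16  ]
t 5.20 tcp [ 0.6645 -0.052   0.1193] jawyaw -99.54 F [2.1018 0.292  2.5037] w 1.004
[-0.1895  0.236   1.6028 -0.0005  1.3033  1.5479]
```

```bash
python3 -m jog '{"offset":[[0.2,-0.03,0],[0.1,-0.02,0.2],[0,0,0.8],[0,0,0.8],[0,0,0.2],[-0.12,0.17,0],[-0.12,0.17,0],[-0.12,0.17,0],[-0.12,0.17,0],[-0.12,0.17,0]],"angular":[[0,0,0],[0,0,0],[0,0,0],[0,0,0],[0,0,0],[0,0,1],[0,0,1],[0,0,1],[0,0,1],[0,0,1]],"jaw":[85.4,85.4,85.4,85.4,85.4,85.4,85.4,85.4,85.4,85.4]}'; python3 -m jog '{"offset":[[-0.12,0.17,0],[-0.12,0.17,0],[-0.12,0.17,0],[-0.12,0.17,0],[-0.12,0.17,0],[-0.12,0.17,0],[-0.12,0.17,0],[-0.12,0.17,0],[-0.12,0.17,0],[-0.12,0.17,0],[0,0,0]],"angular":[[0,0,1],[0,0,1],[0,0,1],[0,0,1],[0,0,1],[0,0,1],[0,0,1],[0,0,1],[0,0,1],[0,0,1],[0,0,0]],"jaw":[85.4,85.4,85.4,85.4,85.4,85.4,85.4,85.4,85.4,85.4,85.4]}'
python3 - <<'E'
from h import *
s,r=st()
im=manip.grab_frame("wrist");cv2.imwrite("pics/w5.png",im)
im=manip.grab_frame("top")[115:285,225:425];cv2.imwrite("pics/t5.png",cv2.resize(im,(706,600)))
E
```

```text
time: 6.2
tool_pos: [0.6491, -0.0116, 0.2185]
tool_rot: [0.126, -0.128, 0.696, -0.695]
contact_force: [0.3, -0.2, 0.2]
gripper_width: 1.005
time: 7.3
tool_pos: [0.589, 0.0739, 0.2187]
tool_rot: [0.456, -0.457, 0.54, -0.539]
contact_force: [-0.2, 0.5, 0.5]
gripper_width: 0.998
t 7.30 tcp [0.589  0.0739 0.2187] jawyaw -9.48 F [-0.1957  0.4976  0.4909] w 0.998
```

View pics/w5.png

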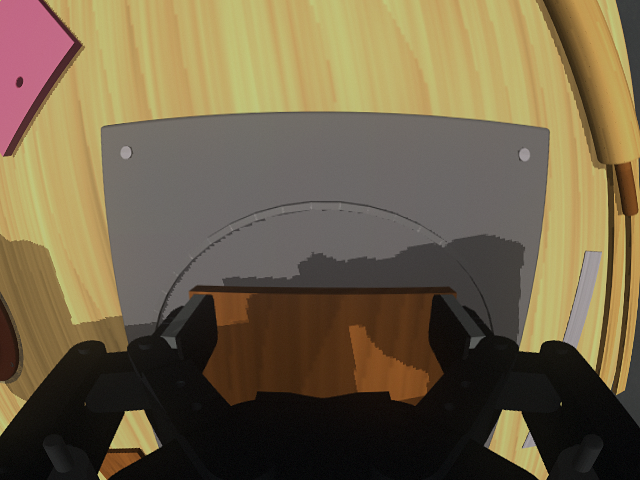

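View pics/t5.png

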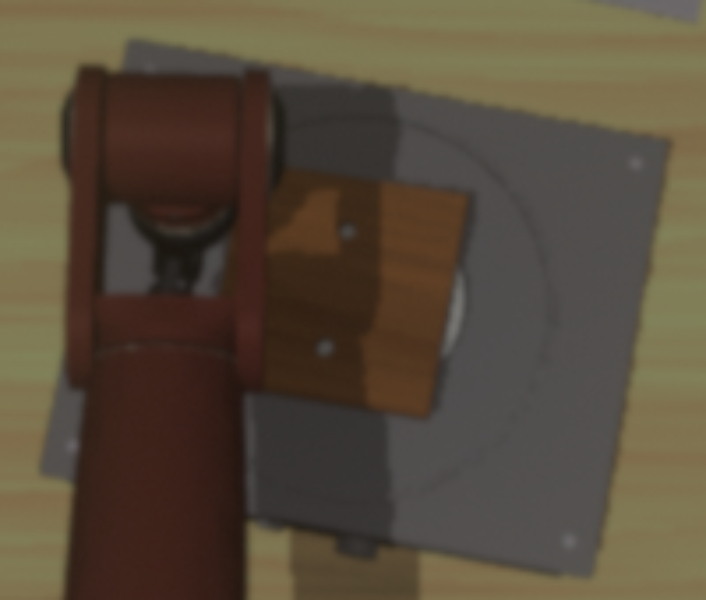

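```bash
python3 - <<'E'
from h import *
zt=lambda p:(225+p[0]*200/706,115+p[1]*170/600)
a=onz("top",zt((347,231)),.16);b=onz("top",zt((324,347)),.16);c=(a+b)/2;d=a-b
u=np.array([.9857,-.1685]);v=np.array([.1685,.9857]);o=(c[:2]-[.5689,-.0531]);print("uv",o@u,o@v,np.linalg.norm(d),np.degrees(np.arctan2(d[1],d[0])))
# full-res hole refinement
im=cv2.imread("pics/t5.png")
s,r=st()
P=[wz(p,z,s,r) for p,z in (((125,153),.105),((525,155),.105),((190,287),.131),((455,288),.131))];print(np.array(P))
d=P[1]-P[0];print(np.degrees(np.arctan2(d[1],d[0])));d=P[3]-P[2];print(np.degrees(np.arctan2(d[1],d[0])))
print((P[0]+P[1])/2-.1498*0)
E
```

```text
uv -0.0026080987393978547 0.018369294379021402 0.08963499870511617 -10.047009460610468
t 7.40 tcp [0.5897 0.073  0.2189] jawyaw -9.65 F [-0.4048  0.2192  0.6813] w 1.000
[[0.4544 0.1629 0.105 ]
 [0.7512 0.1109 0.105 ]
 [0.4939 0.0601 0.131 ]
 [0.6756 0.0284 0.131 ]]
-9.931913650951005
-9.903321981241497
[0.6028 0.1369 0.105 ]
```

```bash
python3 -m jog '{"offset":[[0,0,-0.5],[0,0,-0.5],[0,0,-0.5],[0,0,-0.4],[0,0,-0.18],[0,0,0],[-0.008,-0.05,0],[-0.008,-0.05,0],[-0.008,-0.05,0],[-0.008,-0.05,0],[0,0,0]],"angular":[[0,0,0],[0,0,0],[0,0,0],[0,0,0],[0,0,0],[0,0,0],[0,0,0],[0,0,0],[0,0,0],[0,0,0],[0,0,0]],"jaw":[85.4,85.4,85.4,85.4,85.4,85.4,85.4,85.4,85.4,85.4,85.4]}'; python3 -m jog '{"offset":[[-0.003,-0.04,0],[-0.003,-0.04,0],[-0.003,-0.04,0],[-0.003,-0.04,0],[0,0,0]],"angular":[[0,0,0],[0,0,0],[0,0,0],[0,0,0],[0,0,0]],"jaw":[85.4,85.4,85.4,85.4,85.4]}';python3 - <<'E'
from h import *
s,r=st();o=s['tool_pos'][:2]-[.569,-.053];print(o@[.9857,-.1685],o@[.1685,.9857])
im=manip.grab_frame("wrist");cv2.imwrite("pics/w6.png",im)
im=manip.grab_frame("top")[115:285,225:425];cv2.imwrite("pics/t6.png",cv2.resize(im,(706,600)))
E
```

```text
time: 8.5
tool_pos: [0.5883, 0.0628, 0.1158]
tool_rot: [-0.457, 0.456, -0.54, 0.54]
contact_force: [-0.4, -0.1, 0.4]
gripper_width: 0.999
time: 9.0
tool_pos: [0.5879, 0.0555, 0.116]
tool_rot: [0.457, -0.456, 0.54, -0.54]
contact_force: [1.2, 3.1, 3.8]
gripper_width: 1.002
t 9.00 tcp [0.5879 0.0555 0.116 ] jawyaw -9.56 F [1.2209 3.1157 3.7687] w 1.002
0.0003608888285736919 0.110155805153403
```

View pics/t6.png

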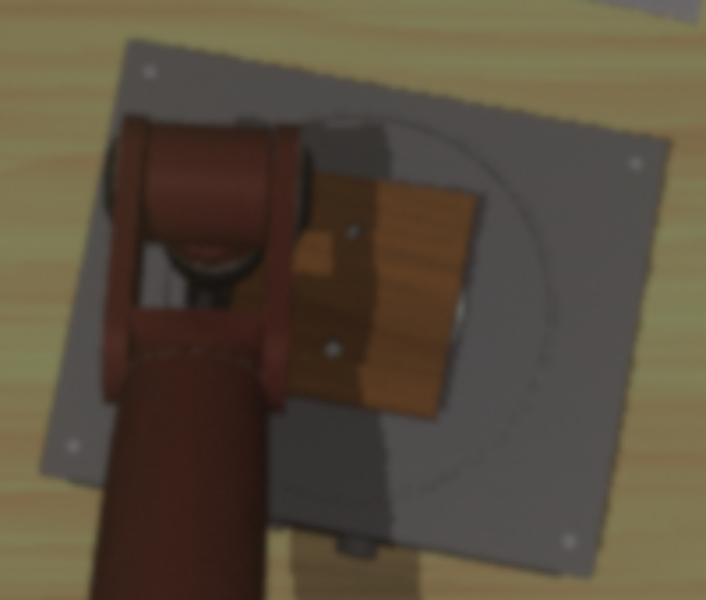

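View pics/w6.png

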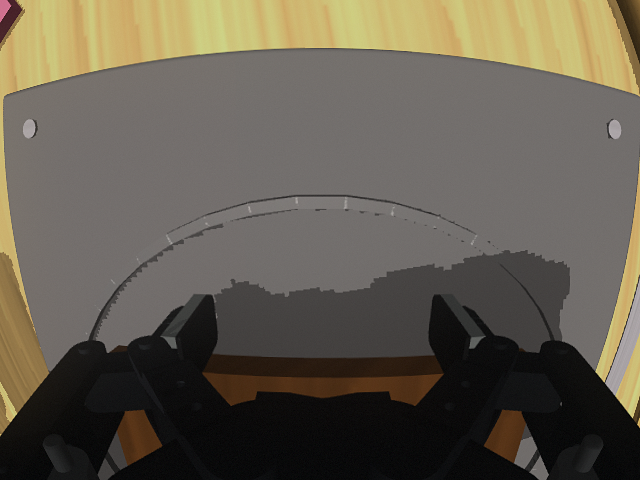

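```bash
python3 -m jog '{"offset":[[-0.003,-0.04,0],[-0.003,-0.04,0],[-0.003,-0.04,0],[-0.003,-0.04,0],[-0.003,-0.04,0],[0,0,0]],"angular":[[0,0,0],[0,0,0],[0,0,0],[0,0,0],[0,0,0],[0,0,0]],"jaw":[85.4,85.4,85.4,85.4,85.4,85.4]}';python3 - <<'E'
from h import *
s,r=st();o=s['tool_pos'][:2]-[.569,-.053];print(o@[.9857,-.1685],o@[.1685,.9857])
im=manip.grab_frame("top")[115:285,225:425];cv2.imwrite("pics/t7.png",cv2.resize(im,(706,600)))
E
```

```text
time: 9.7
tool_pos: [0.5872, 0.0466, 0.1157]
tool_rot: [0.458, -0.456, 0.54, -0.539]
contact_force: [1.1, 9.7, 3.5]
gripper_width: 0.999
t 9.70 tcp [0.5872 0.0466 0.1157] jawyaw -9.47 F [1.1277 9.6925 3.4716] w 0.999
0.0011775486722848398 0.1012410102036924
```

View pics/t7.png

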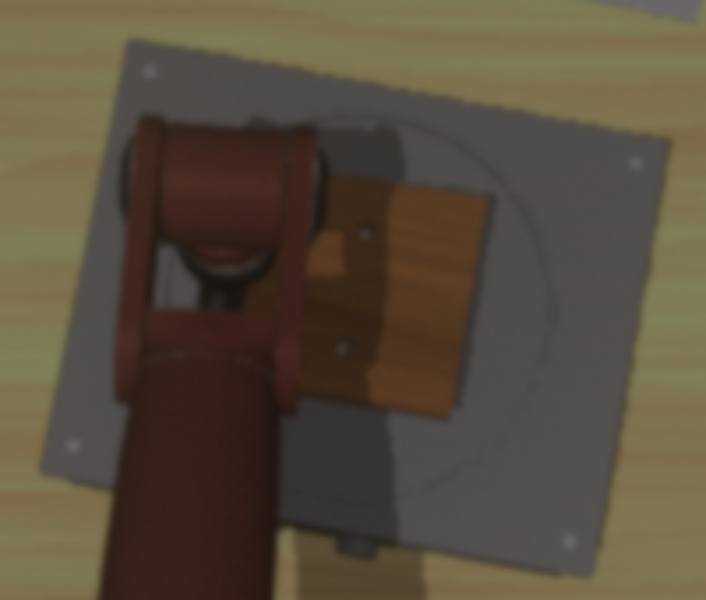

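```bash
python3 - <<'E'
from h import *
zt=lambda p:(225+p[0]*200/706,115+p[1]*170/600)
u=np.array([.9857,-.1685]);v=np.array([.1685,.9857])
for z in(.16,.165):
 a=onz("top",zt((365,232)),z);b=onz("top",zt((342,348)),z);c=(a+b)/2;d=a-b
 o=(c[:2]-[.5689,-.0531]);print("uv",o@u,o@v,np.linalg.norm(d),np.degrees(np.arctan2(d[1],d[0])))
s,r=st()
im=manip.grab_frame("wrist");cv2.imwrite("pics/w7.png",im)
im=manip.grab_frame("scene")[200:350,160:360];cv2.imwrite("pics/s7.png",cv2.resize(im,(800,600)))
E
```

```text
uv -0.0007932184728977714 0.005052249082332022 0.08965945291329004 -10.101919764956332
uv -0.0018085227311299737 0.005055920724757718 0.08938163608733987 -10.101919764956316
t 9.75 tcp [0.5872 0.0466 0.1157] jawyaw -9.47 F [0.2142 9.8786 3.0411] w 0.998
```

View pics/w7.png

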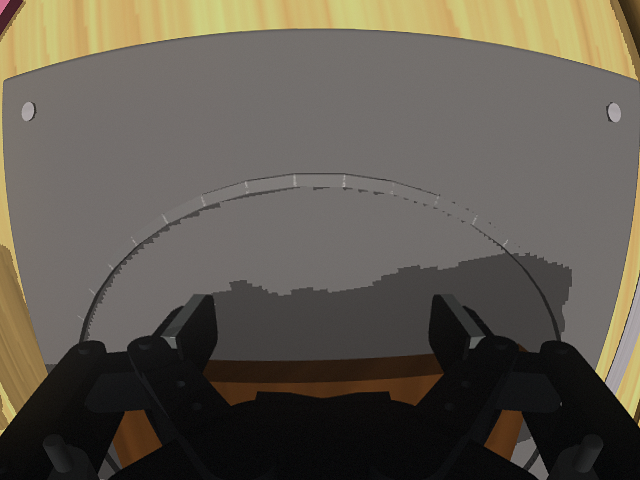

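View pics/s7.png

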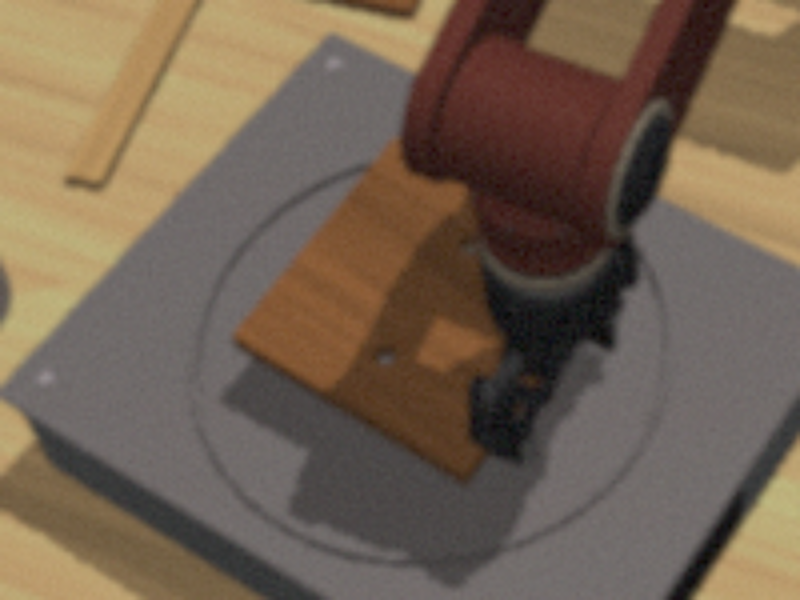

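```bash
python3 - <<'E'
from h import *
zt=lambda p:(225+p[0]*200/706,115+p[1]*170/600)
s4=lambda p:(160+p[0]/4,200+p[1]/4)
for k,a,b in(("D",(493,194),(236,336)),("far",(365,232),(388,357)),("near",(342,348),(471,247))):print(k,*tri(zt(a),s4(b)))
print("C scene z .146/.165",onz("scene",s4((465,480)),.15),onz("scene",s4((465,480)),.165))
print("top wheel->tri bias: screws",tri(zt((150,72)),(150+447/3,200+516/3)),tri(zt((636,164)),(150+64/3,200+284/3)))
E
```

```text
D [ 0.6415 -0.1467  0.1617] 0.010198648493775641
far [ 0.6142 -0.0548  0.1524] 0.0029805695744257446
near [ 0.5251 -0.0398  0.1572] 0.0009375082686741518
C scene z .146/.165 [0.67   0.0246 0.15  ] [0.6767 0.029  0.165 ]
top wheel->tri bias: screws (array([0.749 , 0.1131, 0.1017]), np.float64(0.0034112359028628937)) (array([ 0.6846, -0.2675,  0.1012]), np.float64(0.0031514029298360933))
```

```bash
for i in 1; do python3 -m jog '{"offset":[[-0.004,-0.02,0],[-0.004,-0.02,0],[0,0,0]],"angular":[[0,0,0],[0,0,0],[0,0,0]],"jaw":[85.4,85.4,85.4]}'; done;python3 - <<'E'
from h import *
s,r=st();o=s['tool_pos'][:2]-[.569,-.053];print(o@[.9857,-.1685],o@[.1685,.9857]);print(s['ft_torque'])
E
```

```text
time: 10.15
tool_pos: [0.587, 0.0462, 0.1158]
tool_rot: [0.459, -0.455, 0.54, -0.538]
contact_force: [1.5, 13.9, 2.2]
gripper_width: 0.998
t 10.15 tcp [0.587  0.0462 0.1158] jawyaw -9.41 F [ 1.4661 13.86    2.1724] w 0.998
0.0010575934802149309 0.10082569790763106
[ 1.9032 -0.4063  0.493 ]
```

```bash
python3 -m jog '{"offset":[[-0.035,0,0],[-0.035,0,0],[-0.035,0,0],[0,0,0]],"angular":[[0,0,0.167],[0,0,0.167],[0,0,0.167],[0,0,0]],"jaw":[85.4,85.4,85.4,85.4]}';python3 - <<'E'
from h import *
s,r=st();o=s['tool_pos'][:2]-[.569,-.053];print(o@[.9857,-.1685],o@[.1685,.9857]);print(s['ft_torque'])
im=manip.grab_frame("wrist");cv2.imwrite("pics/w8.png",im)
im=manip.grab_frame("top")[115:285,225:425];cv2.imwrite("pics/t8.png",cv2.resize(im,(706,600)))
im=manip.grab_frame("scene")[200:350,160:360];cv2.imwrite("pics/s8.png",cv2.resize(im,(800,600)))
E
```

```text
time: 10.55
tool_pos: [0.5819, 0.0448, 0.1163]
tool_rot: [0.473, -0.47, 0.527, -0.527]
contact_force: [0.8, 9.4, 5.5]
gripper_width: 0.997
t 10.55 tcp [0.5819 0.0448 0.1163] jawyaw -6.41 F [0.845  9.365  5.5474] w 0.997
-0.003724613887698492 0.09857495646337047
[ 1.2338 -0.2731  0.431 ]
```

View pics/t8.png

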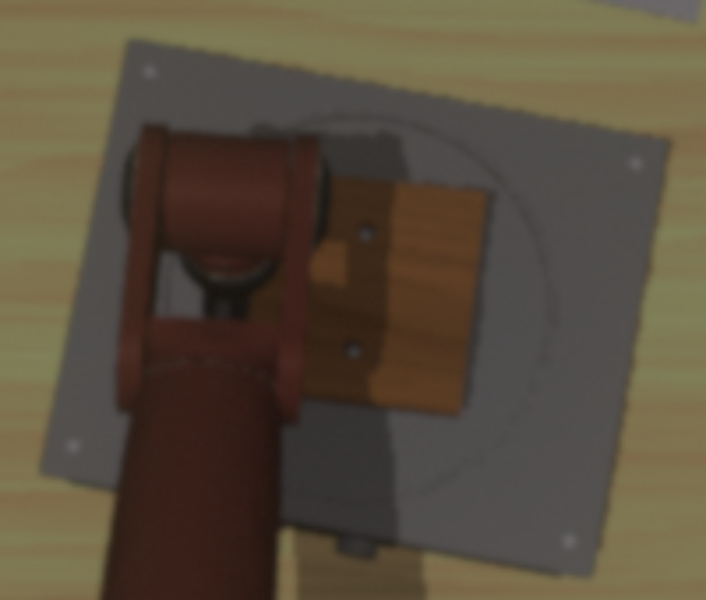

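View pics/w8.png

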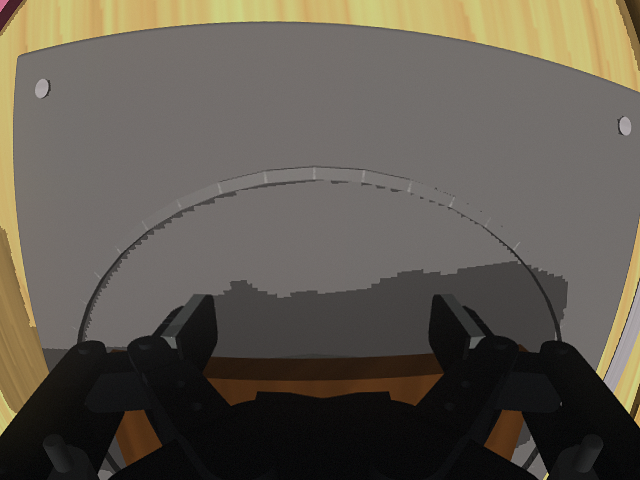

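View pics/s8.png

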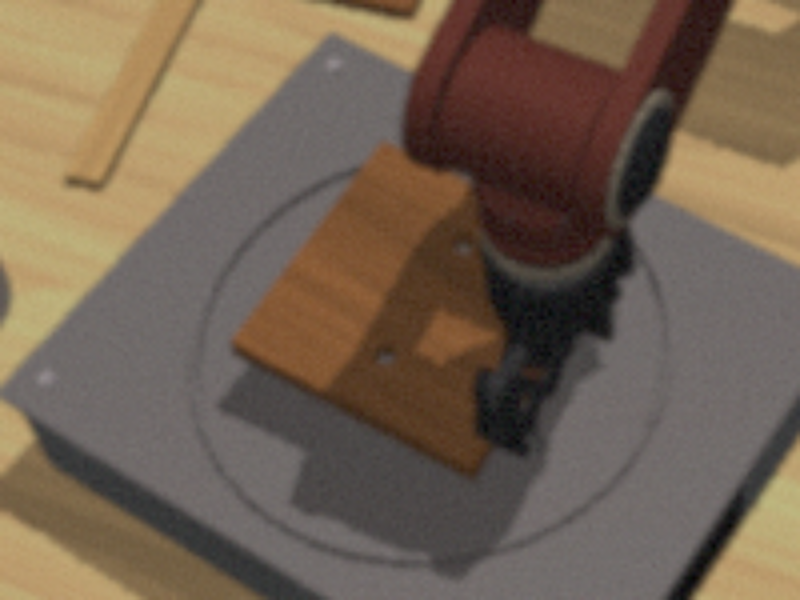

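```bash
python3 -m jog '{"offset":[[-0.035,0.005,0],[-0.035,0.005,0],[0,0,0]],"angular":[[0,0,0.167],[0,0,0.167],[0,0,0]],"jaw":[85.4,85.4,85.4]}';python3 - <<'E'
from h import *
s,r=st();print(s['ft_torque'])
E
python3 -m jog '{"offset":[[-0.035,0.005,0],[-0.035,0.005,0],[0,0,0]],"angular":[[0,0,0.167],[0,0,0.167],[0,0,0]],"jaw":[85.4,85.4,85.4]}';python3 - <<'E'
from h import *
s,r=st();print(s['ft_torque'])
im=manip.grab_frame("top")[115:285,225:425];cv2.imwrite("pics/t9.png",cv2.resize(im,(706,600)))
im=manip.grab_frame("scene")[200:350,160:360];cv2.imwrite("pics/s9.png",cv2.resize(im,(800,600)))
E
```

```text
time: 11.0
tool_pos: [0.5785, 0.0443, 0.116]
tool_rot: [-0.481, 0.479, -0.519, 0.519]
contact_force: [2.3, 7.5, 3.5]
gripper_width: 1.003
t 11.00 tcp [0.5785 0.0443 0.116 ] jawyaw -4.45 F [2.3431 7.4563 3.4727] w 1.003
[ 0.8289 -0.4189  0.2613]
time: 11.3
tool_pos: [0.5754, 0.0452, 0.116]
tool_rot: [-0.49, 0.487, -0.51, 0.511]
contact_force: [4.5, 7.6, 1.8]
gripper_width: 0.996
t 11.30 tcp [0.5754 0.0452 0.116 ] jawyaw -2.52 F [4.4861 7.637  1.7566] w 0.996
[ 1.021  -0.5324 -0.0871]
```

View pics/t9.png

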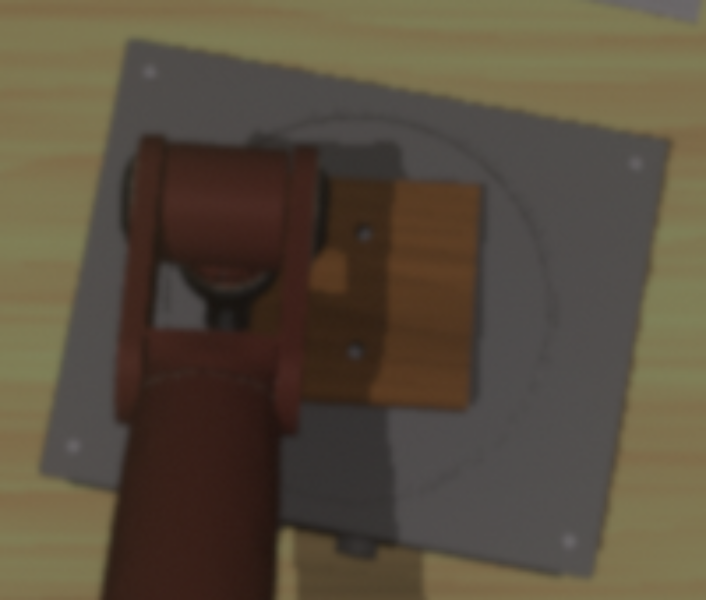

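View pics/s9.png

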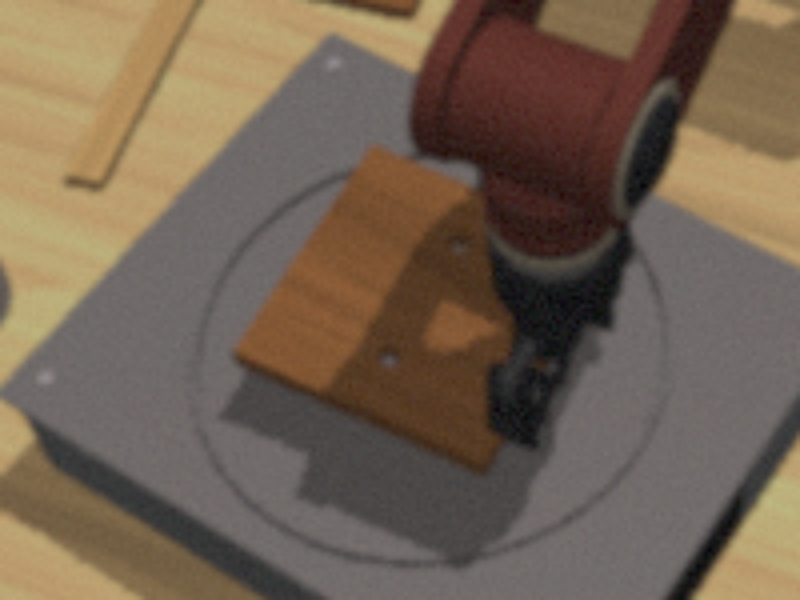

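```bash
python3 - <<'E'
from h import *
zt=lambda p:(225+p[0]*200/706,115+p[1]*170/600)
s4=lambda p:(160+p[0]/4,200+p[1]/4)
W={}
for k,a,b in(("D",(483,184),(236,354)),("A",(468,406),(375,147)),("far",(363,232),(390,359)),("near",(354,351),(460,245))):
  W[k],e=tri(zt(a),s4(b));print(k,W[k]+[0,0,.0035],e)
for a,b in(("A","D"),("near","far")):
  d=W[b]-W[a];print(np.linalg.norm(d),np.degrees(np.arctan2(d[1],d[0])))
c=(W['far']+W['near'])/2;print(c)
c=(onz("top",zt((363,232)),.162)+onz("top",zt((354,351)),.162))/2;print("top",c-[.5689,-.0531,0])
E
```

```text
D [ 0.6506 -0.1408  0.1617] 0.0073965522291590926
A [ 0.4816 -0.1313  0.1656] 0.006308540333187156
far [ 0.6144 -0.0534  0.1548] 0.002860624191131915
near [ 0.5237 -0.0487  0.1561] 0.00140224831732224
0.16923809851672592 -3.2125956479507876
0.0908100052243041 -2.9636155494689262
[ 0.5691 -0.051   0.152 ]
top [-0.0014  0.0015  0.162 ]
```

```bash
python3 -m jog '{"offset":[[0,0.1,0],[0,0.2,0],[0,0,0.6],[0,0,0.9],[0,0,0.6],[0,0,0]],"angular":[[0,0,0],[0,0,0],[0,0,0],[0,0,0],[0,0,0],[0,0,0]],"jaw":[85.4,85.4,85.4,85.4,85.4,85.4]}';python3 - <<'E'
from h import *
s,r=st()
im=manip.grab_frame("wrist");cv2.imwrite("pics/w10.png",im)
im=manip.grab_frame("top")[115:285,225:425];cv2.imwrite("pics/t10.png",cv2.resize(im,(706,600)))
im=manip.grab_frame("scene")[200:350,160:360];cv2.imwrite("pics/s10.png",cv2.resize(im,(800,600)))
E
```

```text
time: 12.0
tool_pos: [0.5766, 0.059, 0.2261]
tool_rot: [-0.491, 0.487, -0.508, 0.513]
contact_force: [0.4, -0.2, -0.1]
gripper_width: 0.999
t 12.00 tcp [0.5766 0.059  0.2261] jawyaw -2.52 F [ 0.3861 -0.2062 -0.0603] w 0.999
```

View pics/t10.png

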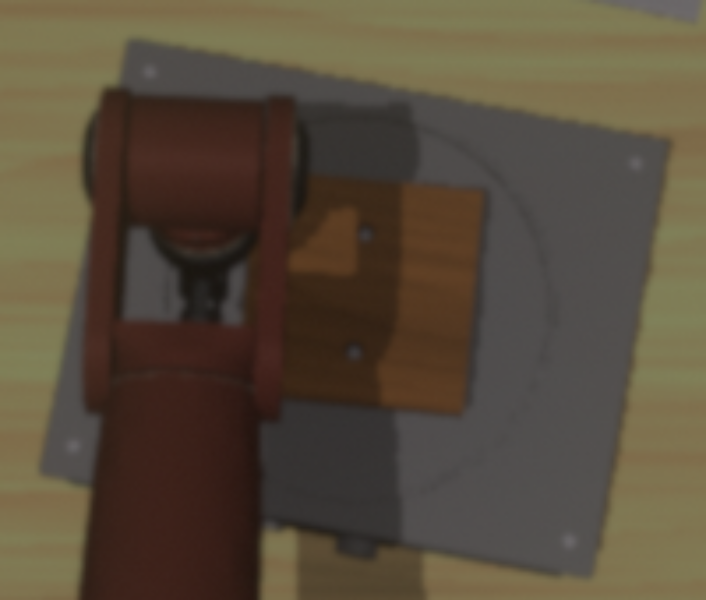

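View pics/s10.png

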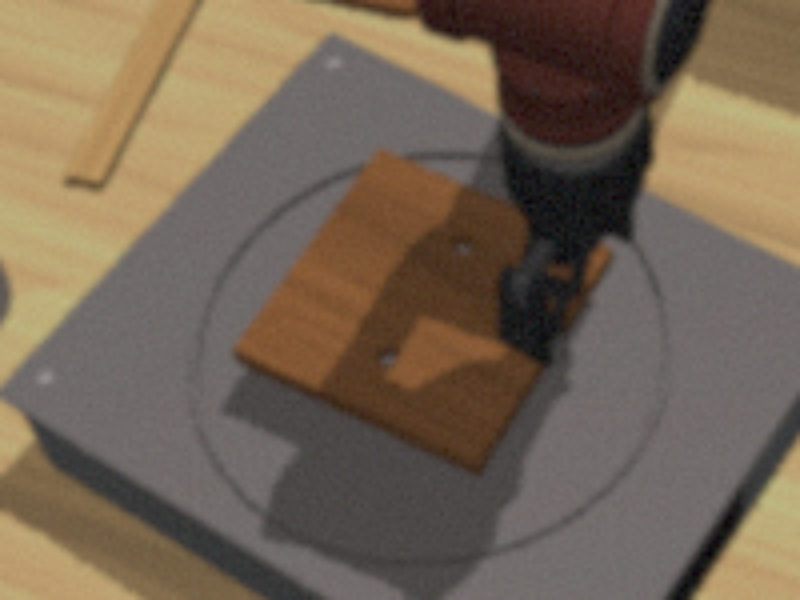

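View pics/w10.png

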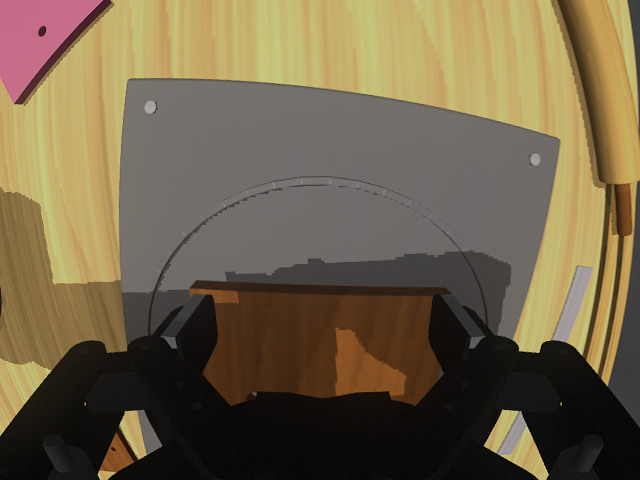

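```bash
python3 - <<'E'
from h import *
zt=lambda p:(225+p[0]*200/706,115+p[1]*170/600)
s4=lambda p:(160+p[0]/4,200+p[1]/4)
W={}
for k,a,b in(("D",(486,187),(236,353)),("A",(465,412),(382,150)),("far",(364,234),(390,358)),("near",(353,352),(462,246))):
  W[k],e=tri(zt(a),s4(b));print(k,W[k]+[0,0,.0035],e)
for a,b in(("A","D"),("near","far")):
  d=W[b]-W[a];print(np.linalg.norm(d),np.degrees(np.arctan2(d[1],d[0])))
c=(onz("top",zt((364,234)),.162)+onz("top",zt((353,352)),.162))/2;print("top",c,c-[.5689,-.0531,0])
E
```

```text
D [ 0.6488 -0.1429  0.1589] 0.008383459831844796
A [ 0.4779 -0.1293  0.1587] 0.00704594746531998
far [ 0.6132 -0.0542  0.1535] 0.0029123862297962275
near [ 0.5232 -0.0479  0.1547] 0.0016985699097457649
0.17138640536657984 -4.522180129292536
0.09024806239203893 -4.01299476326382
top [ 0.5664 -0.0517  0.162 ] [-0.0025  0.0014  0.162 ]
```

```bash
python3 -m jog '{"offset":[[-0.036,-0.44,0],[-0.036,-0.44,0],[-0.036,-0.44,0],[-0.036,-0.44,0],[-0.036,-0.46,0],[0,0,-0.4],[0,0,-0.4],[0,0,-0.3],[0,0,-0.1],[0,0,0]],"angular":[[0,0,-0.1],[0,0,-0.1],[0,0,-0.1],[0,0,0],[0,0,0],[0,0,0],[0,0,0],[0,0,0],[0,0,0],[0,0,0]],"jaw":[85.4,85.4,85.4,85.4,85.4,85.4,85.4,85.4,85.4,85.4]}';python3 - <<'E'
from h import *
s,r=st()
im=manip.grab_frame("wrist");cv2.imwrite("pics/w11.png",im)
im=manip.grab_frame("scene")[200:350,160:360];cv2.imwrite("pics/s11.png",cv2.resize(im,(800,600)))
E
```

```text
time: 13.15
tool_pos: [0.564, -0.0514, 0.1583]
tool_rot: [0.48, -0.482, 0.519, -0.517]
contact_force: [-0.3, -0.6, -0.3]
gripper_width: 1.002
t 13.15 tcp [ 0.564  -0.0514  0.1583] jawyaw -4.31 F [-0.2699 -0.566  -0.3068] w 1.002
```

View pics/s11.png

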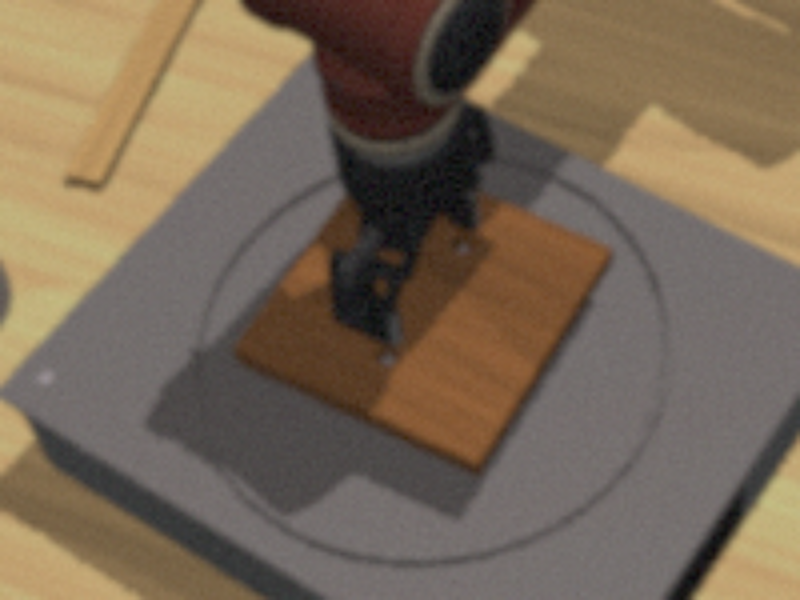

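View pics/w11.png

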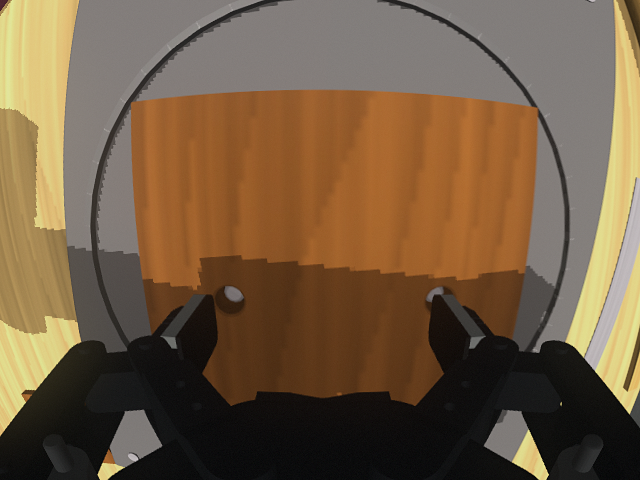

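```bash
python3 - <<'E'
from h import *
s,r=st()
a=wz((231,299),.162,s,r);b=wz((438,297),.162,s,r);print(a,b,(a+b)/2,np.linalg.norm(a-b),np.degrees(np.arctan2(*(b-a)[1::-1])))
a=wz((234,294),.150,s,r);b=wz((436,295),.150,s,r);print("pins",a,b,(a+b)/2,np.linalg.norm(a-b),np.degrees(np.arctan2(*(b-a)[1::-1])))
im=cv2.imread("pics/w11.png")[270:330,200:480];cv2.imwrite("pics/w11z.png",cv2.resize(im,(784,168)))
E
```

```text
t 13.25 tcp [ 0.5654 -0.0517  0.1607] jawyaw -4.31 F [-0.1466  0.519  -0.562 ] w 0.999
[ 0.5275 -0.0461  0.162 ] [ 0.6148 -0.0522  0.162 ] [ 0.5711 -0.0492  0.162 ] 0.0875725684219104 -3.9650056999850936
pins [ 0.5256 -0.0488  0.15  ] [ 0.6176 -0.0567  0.15  ] [ 0.5716 -0.0527  0.15  ] 0.09231730561650386 -4.876166128668679
```

View pics/w11z.png

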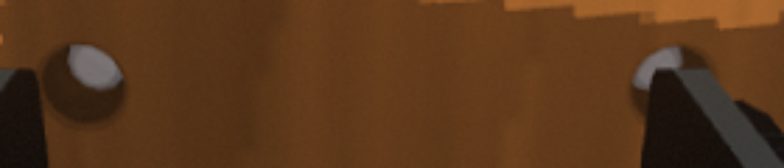

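```bash
python3 -m jog '{"offset":[[0.08,0.02,0],[0,0,-0.06],[0,0,-0.06],[0,0,0]],"angular":[[0,0,0],[0,0,0],[0,0,0],[0,0,0]],"jaw":[85.4,85.4,85.4,85.4]}'; for i in 1; do python3 -m jog '{"offset":[[0,0,-0.03],[0,0,-0.03],[0,0,0]],"angular":[[0,0,0],[0,0,0],[0,0,0]],"jaw":[85.4,85.4,85.4]}'; done; python3 -m jog '{"offset":[[0,0,-0.03],[0,0,-0.03],[0,0,0]],"angular":[[0,0,0],[0,0,0],[0,0,0]],"jaw":[85.4,85.4,85.4]}'; python3 -c "
from h import *
s,r=st();print(s['ft_torque'])"
```

```text
time: 13.65
tool_pos: [0.5688, -0.0507, 0.1539]
tool_rot: [0.481, -0.481, 0.519, -0.518]
contact_force: [-0.4, 0.0, 0.2]
gripper_width: 0.996
time: 13.95
tool_pos: [0.5689, -0.0508, 0.151]
tool_rot: [0.481, -0.481, 0.519, -0.518]
contact_force: [-0.0, -0.7, -0.2]
gripper_width: 1.0
time: 14.25
tool_pos: [0.5689, -0.0508, 0.148]
tool_rot: [0.481, -0.481, 0.519, -0.518]
contact_force: [-0.7, 0.9, 0.1]
gripper_width: 0.999
t 14.25 tcp [ 0.5689 -0.0508  0.148 ] jawyaw -4.33 F [-0.7114  0.8686  0.0974] w 0.999
[-0.0222 -0.0038  0.0536]
```

```bash
python3 -m jog '{"offset":[[0,0,-0.02],[0,0,-0.02],[0,0,0]],"angular":[[0,0,0],[0,0,0],[0,0,0]],"jaw":[85.4,85.4,85.4]}';  python3 -m jog '{"offset":[[0,0,-0.02],[0,0,-0.02],[0,0,0]],"angular":[[0,0,0],[0,0,0],[0,0,0]],"jaw":[85.4,85.4,85.4]}'; python3 -c "
from h import *
s,r=st();print(s['ft_torque'])"
```

```text
time: 14.55
tool_pos: [0.5692, -0.051, 0.1467]
tool_rot: [-0.481, 0.481, -0.518, 0.519]
contact_force: [-0.8, -0.2, 1.2]
gripper_width: 1.0
time: 14.85
tool_pos: [0.5693, -0.0511, 0.1462]
tool_rot: [-0.481, 0.481, -0.518, 0.519]
contact_force: [-4.7, 0.2, 8.6]
gripper_width: 1.004
t 14.85 tcp [ 0.5693 -0.0511  0.1462] jawyaw -4.31 F [-4.7206  0.2141  8.5665] w 1.004
[-0.0039  0.8692  0.0818]
```

```bash
python3 -m jog '{"offset":[[0,0,-0.02],[0,0,-0.02],[0,0,0]],"angular":[[0,0,0],[0,0,0],[0,0,0]],"jaw":[85.4,85.4,85.4]}';  python3 -m jog '{"offset":[[0,0,-0.02],[0,0,0]],"angular":[[0,0,0],[0,0,0]],"jaw":[85.4,85.4]}'; python3 -c "
from h import *
s,r=st();print(s['ft_torque'])"
```

```text
time: 15.15
tool_pos: [0.5695, -0.0512, 0.1458]
tool_rot: [-0.481, 0.481, -0.518, 0.519]
contact_force: [-8.2, 1.7, 16.5]
gripper_width: 0.996
time: 15.35
tool_pos: [0.5696, -0.0512, 0.1456]
tool_rot: [-0.481, 0.481, -0.518, 0.519]
contact_force: [-9.2, 0.5, 18.9]
gripper_width: 0.997
t 15.35 tcp [ 0.5696 -0.0512  0.1456] jawyaw -4.31 F [-9.236   0.4533 18.9101] w 0.997
[0.1319 1.763  0.0668]
```

```bash
python3 -m jog '{"offset":[[0,0,-0.02],[0,0,-0.02],[0,0,0]],"angular":[[0,0,0],[0,0,0],[0,0,0]],"jaw":[85.4,85.4,85.4]}';  python3 -m jog '{"offset":[[0,0,-0.02],[0,0,-0.02],[0,0,0]],"angular":[[0,0,0],[0,0,0],[0,0,0]],"jaw":[85.4,85.4,85.4]}'; python3 -c "
from h import *
s,r=st();print(s['ft_torque'])
im=manip.grab_frame('scene')[200:350,160:360];cv2.imwrite('pics/s12.png',cv2.resize(im,(800,600)))"
```

```text
time: 15.65
tool_pos: [0.5697, -0.0513, 0.1449]
tool_rot: [-0.481, 0.481, -0.518, 0.519]
contact_force: [-12.4, 0.5, 23.7]
gripper_width: 1.002
time: 15.95
tool_pos: [0.5696, -0.0512, 0.1425]
tool_rot: [-0.481, 0.481, -0.518, 0.519]
contact_force: [-12.2, 1.2, 22.8]
gripper_width: 1.002
t 15.95 tcp [ 0.5696 -0.0512  0.1425] jawyaw -4.30 F [-12.238    1.226   22.7616] w 1.002
[0.1537 2.1001 0.0597]
```

View pics/s12.png

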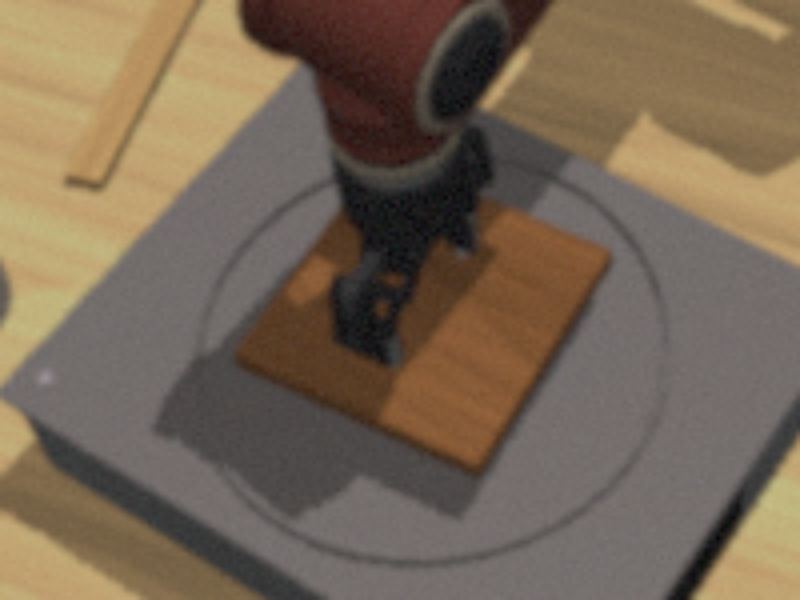

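```bash
python3 -m jog '{"offset":[[0,0,-0.02],[0,0,-0.02],[0,0,0]],"angular":[[0,0,0],[0,0,0],[0,0,0]],"jaw":[85.4,85.4,85.4]}';  python3 -m jog '{"offset":[[0,0,-0.02],[0,0,-0.02],[0,0,0]],"angular":[[0,0,0],[0,0,0],[0,0,0]],"jaw":[85.4,85.4,85.4]}'; python3 -c "
from h import *
s,r=st();print(s['ft_torque'])"
```

```text
time: 16.3
tool_pos: [0.5697, -0.0512, 0.1424]
tool_rot: [-0.481, 0.481, -0.518, 0.519]
contact_force: [-18.2, 1.8, 30.7]
gripper_width: 1.001
time: 16.6
tool_pos: [0.5698, -0.0513, 0.1423]
tool_rot: [-0.481, 0.481, -0.518, 0.519]
contact_force: [-23.1, 1.8, 38.4]
gripper_width: 1.0
t 16.60 tcp [ 0.5698 -0.0513  0.1423] jawyaw -4.29 F [-23.1324   1.8341  38.3909] w 1.000
[0.3333 3.5854 0.0585]
```

```bash
python3 -m jog '{"offset":[[0,0,0.1],[0,0,0.15],[-0.1,0,0.2],[-0.1,0.3,0.5],[0,0.6,0.5],[0,0.6,0.1],[0,0.4,0],[0,0,0]],"angular":[[0,0,0],[0,0,0],[0,0,0],[0,0,0],[0,0,0],[0,0,0],[0,0,0],[0,0,0]],"jaw":[85.4,85.4,85.4,85.4,85.4,85.4,85.4,85.4]}'; python3 - <<'E'
from h import *
s,r=st()
im=manip.grab_frame("wrist");cv2.imwrite("pics/w13.png",im)
im=manip.grab_frame("top")[115:285,225:425];cv2.imwrite("pics/t13.png",cv2.resize(im,(706,600)))
im=manip.grab_frame("scene")[200:350,160:360];cv2.imwrite("pics/s13.png",cv2.resize(im,(800,600)))
E
```

```text
time: 17.4
tool_pos: [0.5587, 0.0462, 0.2109]
tool_rot: [0.482, -0.481, 0.518, -0.518]
contact_force: [0.1, 0.1, 0.6]
gripper_width: 1.004
t 17.40 tcp [0.5587 0.0462 0.2109] jawyaw -4.15 F [0.148  0.0804 0.6498] w 1.004
```

View pics/w13.png

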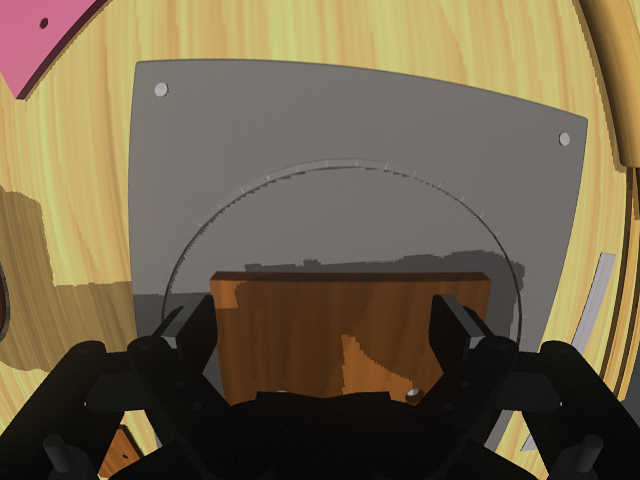

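View pics/t13.png

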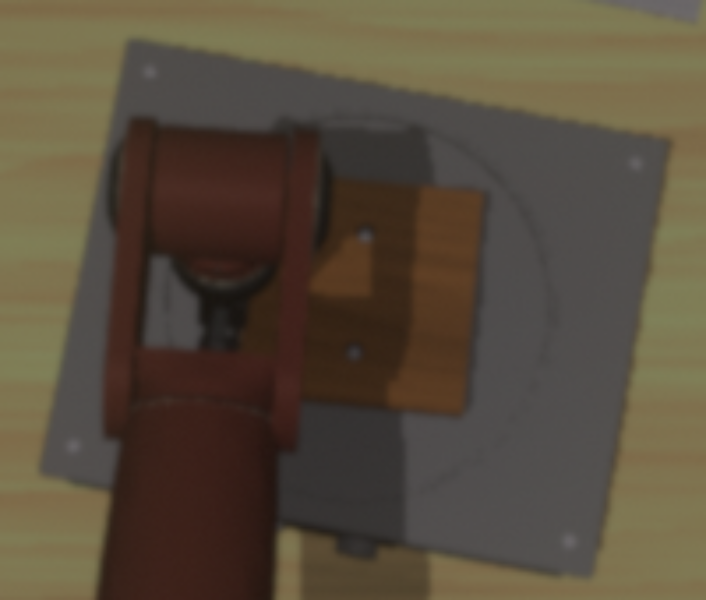

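View pics/s13.png

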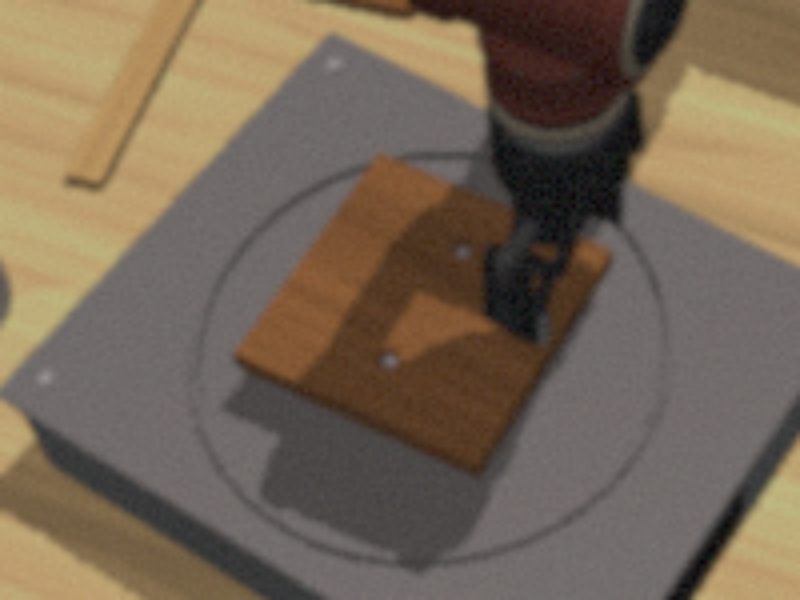

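```bash
python3 -m jog '{"offset":[[0.275,-0.5,0],[0.275,-0.5,0],[0.275,-0.5,0],[0.275,-0.5,0],[0,0,0],[0,0,0],[0,0,0],[0,0,0],[0,0,0],[0,0,0]],"angular":[[0,0,0],[0,0,0],[0,0,0],[0,0,0],[0,0,0],[0,0,0],[0,0,0],[0,0,0],[0,0,0],[0,0,0]],"jaw":[0,0,0,0,0,0,0,0,0,0]}'; python3 -m jog '{"offset":[[0,0,-0.3],[0,0,-0.3],[0,0,-0.2],[0,0,-0.1],[0,0,-0.06],[0,0,0]],"angular":[[0,0,0],[0,0,0],[0,0,0],[0,0,0],[0,0,0],[0,0,0]],"jaw":[0,0,0,0,0,0]}'
```

```text
time: 18.55
tool_pos: [0.6139, -0.0553, 0.2109]
tool_rot: [-0.481, 0.481, -0.518, 0.518]
contact_force: [0.8, -0.6, 0.4]
gripper_width: -0.001
time: 19.15
tool_pos: [0.6139, -0.0558, 0.1622]
tool_rot: [0.481, -0.481, 0.519, -0.518]
contact_force: [-1.2, 0.1, 0.3]
gripper_width: 0.006
```

```bash
python3 -m jog '{"offset":[[0,0,-0.03],[0,0,-0.03],[0,0,0]],"angular":[[0,0,0],[0,0,0],[0,0,0]],"jaw":[0,0,0]}'; python3 -m jog '{"offset":[[0,0,-0.02],[0,0,-0.02],[0,0,0]],"angular":[[0,0,0],[0,0,0],[0,0,0]],"jaw":[0,0,0]}';python3 -m jog '{"offset":[[0,0,-0.02],[0,0,-0.02],[0,0,0]],"angular":[[0,0,0],[0,0,0],[0,0,0]],"jaw":[0,0,0]}'
```

```text
time: 19.45
tool_pos: [0.6142, -0.0559, 0.16]
tool_rot: [-0.481, 0.481, -0.518, 0.519]
contact_force: [-0.1, -0.2, -0.8]
gripper_width: -0.0
time: 19.75
tool_pos: [0.614, -0.0558, 0.1577]
tool_rot: [0.481, -0.481, 0.519, -0.518]
contact_force: [-0.1, 0.2, 0.1]
gripper_width: 0.001
time: 20.05
tool_pos: [0.6142, -0.0558, 0.1561]
tool_rot: [-0.481, 0.481, -0.518, 0.519]
contact_force: [-0.7, 0.4, 1.4]
gripper_width: 0.001
```

```bash
python3 -m jog '{"offset":[[0,0,-0.02],[0,0,-0.02],[0,0,-0.02],[0,0,-0.02],[0,0,0]],"angular":[[0,0,0],[0,0,0],[0,0,0],[0,0,0],[0,0,0]],"jaw":[0,0,0,0,0]}';python3 -m jog '{"offset":[[0,0,0.2],[0,0,0.2],[-0.45,0.03,0],[-0.45,0.04,0],[-0.45,0.04,0],[-0.43,0.04,0],[0,0,-0.1],[0,0,-0.06],[0,0,0]],"angular":[[0,0,0],[0,0,0],[0,0,0],[0,0,0],[0,0,0],[0,0,0],[0,0,0],[0,0,0],[0,0,0]],"jaw":[0,0,0,0,0,0,0,0,0]}'
```

```text
time: 20.55
tool_pos: [0.6144, -0.0559, 0.1559]
tool_rot: [-0.481, 0.481, -0.518, 0.519]
contact_force: [-8.5, 1.2, 15.1]
gripper_width: -0.002
time: 21.45
tool_pos: [0.5254, -0.0484, 0.1632]
tool_rot: [0.481, -0.481, 0.519, -0.518]
contact_force: [-0.1, -0.2, -0.4]
gripper_width: -0.001
```

```bash
python3 -m jog '{"offset":[[0,0,-0.03],[0,0,-0.03],[0,0,-0.02],[0,0,0]],"angular":[[0,0,0],[0,0,0],[0,0,0],[0,0,0]],"jaw":[0,0,0,0]}'; python3 -m jog '{"offset":[[0,0,-0.02],[0,0,-0.02],[0,0,0]],"angular":[[0,0,0],[0,0,0],[0,0,0]],"jaw":[0,0,0]}';python3 -m jog '{"offset":[[0,0,-0.02],[0,0,-0.02],[0,0,0]],"angular":[[0,0,0],[0,0,0],[0,0,0]],"jaw":[0,0,0]}';python3 -m jog '{"offset":[[0,0,-0.02],[0,0,-0.02],[0,0,-0.02],[0,0,0]],"angular":[[0,0,0],[0,0,0],[0,0,0],[0,0,0]],"jaw":[0,0,0,0]}'
```

```text
time: 21.85
tool_pos: [0.5252, -0.0483, 0.1595]
tool_rot: [0.481, -0.481, 0.519, -0.518]
contact_force: [-0.7, 0.1, -0.9]
gripper_width: 0.003
time: 22.15
tool_pos: [0.525, -0.0483, 0.1576]
tool_rot: [0.481, -0.481, 0.519, -0.518]
contact_force: [0.1, -0.3, -0.6]
gripper_width: -0.0
time: 22.45
tool_pos: [0.5252, -0.0483, 0.156]
tool_rot: [-0.481, 0.481, -0.518, 0.519]
contact_force: [-0.5, -0.4, 0.5]
gripper_width: -0.0
time: 22.85
tool_pos: [0.5253, -0.0484, 0.1559]
tool_rot: [-0.481, 0.481, -0.518, 0.519]
contact_force: [-8.2, 2.4, 14.2]
gripper_width: -0.007
```

```bash
python3 -m jog '{"offset":[[0,0,0.2],[0,0,0.5],[0,0,0.8],[0,-0.5,0.3],[0,-0.9,0],[0,-0.9,0],[0,-0.9,0],[0,-0.9,0],[0,-0.9,0],[0,-0.5,0],[0,0,0]],"angular":[[0,0,0],[0,0,0],[0,0,0],[0,0,0],[0,0,0],[0,0,0],[0,0,0],[0,0,0],[0,0,0],[0,0,0],[0,0,0]],"jaw":[0,0,0,0,0,0,0,0,0,0,0]}'; python3 - <<'E'
from h import *
s,r=st()
for n in("top","scene"):cv2.imwrite(f"pics/{n}14.png",manip.grab_frame(n))
a=cv2.imread("pics/top14.png")[115:285,225:425]; b=cv2.imread("pics/scene14.png")
cv2.imwrite("pics/t14.png",cv2.resize(a,(706,600)))
E
```

```text
time: 23.95
tool_pos: [0.5245, -0.3264, 0.2422]
tool_rot: [0.479, -0.48, 0.52, -0.519]
contact_force: [0.4, 0.0, 0.7]
gripper_width: -0.002
t 23.95 tcp [ 0.5245 -0.3264  0.2422] jawyaw -4.56 F [0.3594 0.0111 0.7249] w -0.002
```

View pics/t14.png

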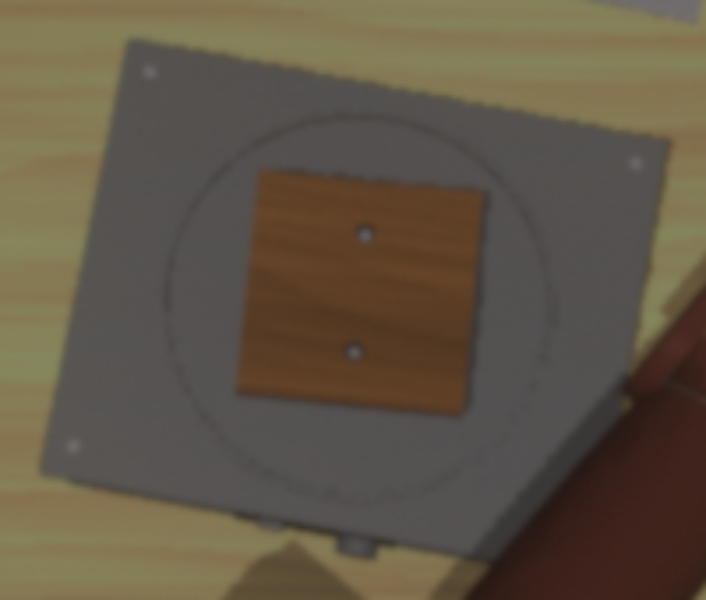

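View pics/scene14.png

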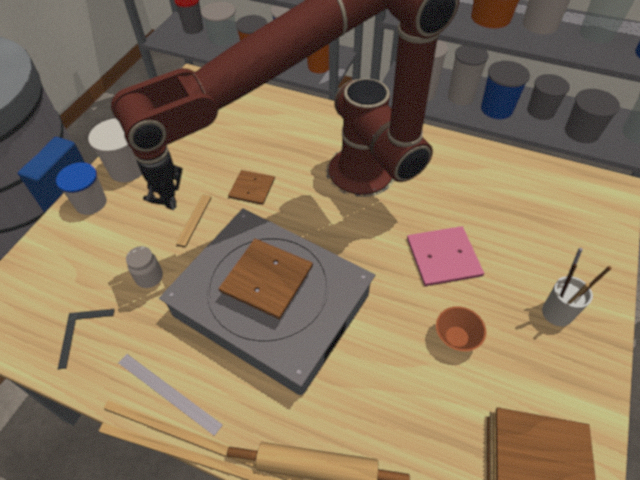

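```bash
python3 -c "
from plant import manip
print(manip.job_done())"
```

```text
the job is handed in; nothing more can be done
None
```

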